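Put the seed-sorting bench away

ROBOT

A 6-joint arm with a two-finger parallel gripper is mounted at the origin on the work surface. World frame = base frame: x ahead of the robot, y to its left, z up, the work surface at z = 0. Lengths are in mm, angles in degrees, forces in N, time in s.
With the tool pointing down it reaches from about 350 to 850 mm from the base axis. Payload 8.1 kg.
Tool frame: the origin (TCP) lies midway between the tips of the shut fingers; the grasp point (between the pads) lies 19 mm behind it; x points along the fingers, z is the direction in which the jaws open and shut, and the axes are right-handed (so a half turn about x gives the same grasp; the last joint's range is limited). The gripper opens to 85 mm and grips with 20 to 120 N. Pads are 22 mm wide; open, the fingers measure 114 mm over their backs; the gripper's body (76 mm by 85 mm) begins 54 mm behind the grasp point. The pads swing forward as they close: fully open they stand 13 mm farther back than shut.
Start: joints at [66.44, 7.471, 85.268, -0, 87.261, -4.893], TCP at [192.019, 568.449, 231.292] pointing down, gripper open.
Joint ranges: [-169.43, 169.43], [-51.17, 129.36], [1.28, 143.12], [-76.62, 256.62], [0, 156.53], [-152.29, 152.29]. Speed limits (degrees/s): [136.94, 136.94, 159.86, 180, 180, 180].

INTERFACE

Orientations are given as [roll, pitch, yaw] about the fixed x, y, z axes, in that order (R = Rz(yaw) Ry(pitch) Rx(roll)).
In Python, from bench import r gives the robot as it stands. The module is installed in compiled form; this text tells all that it offers.
- The arm moves only by the tool servo_tool, never from a script. Its argument "commands" is a list that holds one entry, the list of rows, each a list of 7 numbers: the closure in counts, from 0 (fully open) to 255 (shut), then the shift along the tool's x, y, z in cm, then the turn, a rotation vector about the tool's x, y, z in degrees. A call has 1 to 8 rows; each row is the pose to reach, as a shift and turn from the pose commanded when the call began, along the tool's axes at that moment; what a row does not reach only later rows make up. A row lasts 1/10 s, in which the tool goes at most 50 mm and 8.59 degrees, less where a joint would pass 70% of its speed; a pose out of reach is approached as far as the arm can. A call with a gripper value outside its range is refused whole. The fingers move at their own pace and stop on an object; "force" is the grip in N (left out, the last holds). Time passes only in rows, so rows that repeat a pose let the fingers close. It gives the time, the measured TCP pose, the force and the opening at its end, in the units of the state.
- r.sense(): the state, without advancing time (a new reading comes with each control period).
- r.snapshot(name): name is "scene" or "top" or "wrist"; returns (picture, depth): 400x640x3 uint8, red, green, blue; 400x640 float32, mm along the optical axis (not along the pixel's ray), 0 where there is no reading.
- r.calibration(name): a dict with "fx", "fy", "cx", "cy" (pixels), "dist" ([k1, k2, p1, p2, k3] as OpenCV has them; the pictures are not rectified), "pose" (4x4, takes a point from camera to world coordinates). Camera axes: x right, y down, z forward; pixel columns grow to the right and rows downward; lengths in mm; the calibration is good to about 2 mm. A picture is of the moment at which its call begins: read the wrist's pose just before it. calibration takes no time and is no camera call; for the wrist camera it gives the pose at the moment of the call.
- r.hand_in(): hands the job in, once; it reports no verdict.
The state is a dict: "time": time; "joint_pos": joint angles; "qd": joint speeds; "joint_efforts": joint torques, N m; "tool_pos": TCP position; "tcp_rot": TCP orientation; "ft_force": force on the tool from outside, world axes, zero at the start; "wrist_torque": the same for the moment, N m; "finger_gap": finger opening in mm.
Only numpy, scipy, OpenCV 4.12 (cv2) and the standard library are available. Lean on these libraries where they do the work, as an engineer would, in place of code of your own. Each camera call takes 0.05 s, during which the arm holds its last target.

TASK

Sorting is over, so put the bench away: stand every counting plate upright on edge in the wooden rack, one plate to a slot and fully down; pack every sample jar and canister upright into the open cardboard carton, standing flat on its floor; and hang the little white pail by its red handle on the steel hook. Any order will do and there may be fewer plates or jars than last time; leave the other things on the bench where they are.

Things in the scene. Friction and masses are not known exactly. Their poses are not given: they have to be found in the camera images.
- plate_a: green seed-counting plate with small dark pits on one face, 60 wide x 105 tall x 8 mm thick, 60 g; starts leaning on the easel; may be absent. Origin: middle of its lower edge. z runs up the plate to its upper edge, y along its width, x is its thickness (the face with pits looks to +x)
- plate_b: blue seed-counting plate with small dark pits on one face, 60 wide x 105 tall x 8 mm thick, 60 g; starts leaning on the easel; may be absent. Origin: middle of its lower edge. z runs up the plate to its upper edge, y along its width, x is its thickness (the face with pits looks to +x)
- plate_c: orange seed-counting plate with small dark pits on one face, 60 wide x 105 tall x 8 mm thick, 60 g; starts leaning on the easel; may be absent. Origin: middle of its lower edge. z runs up the plate to its upper edge, y along its width, x is its thickness (the face with pits looks to +x)
- jar_a: round amber glass sample jar with a white label band, body 50 mm diameter x 56 mm tall, then a sloping shoulder to 69 mm, and a black cylindrical screw cap 26 mm diameter from 69 to 95 mm height; about 180 g, heavy base; may be absent. Origin: centre of its underside, z up
- jar_b: round amber glass sample jar with a white label band, body 50 mm diameter x 56 mm tall, then a sloping shoulder to 69 mm, and a black cylindrical screw cap 26 mm diameter from 69 to 95 mm height; about 180 g, heavy base; may be absent. Origin: centre of its underside, z up
- tin_a: square white plastic sample canister, body 48 x 48 x 56 mm (sides along its x and y), a neck 28 mm across to 69 mm, and a red cylindrical screw cap 26 mm diameter from 69 to 95 mm height; about 180 g, heavy base; may be absent. Origin: centre of its underside, z up
- tin_b: square white plastic sample canister, body 48 x 48 x 56 mm (sides along its x and y), a neck 28 mm across to 69 mm, and a red cylindrical screw cap 26 mm diameter from 69 to 95 mm height; about 180 g, heavy base; may be absent. Origin: centre of its underside, z up
- pail: white pail, 54 mm high, rim 80 mm diameter, with a rigid upright handle: two steel uprights (inner faces 66 mm apart) carry a red grip bar 80 mm long (pail's y) x 12 mm thick (x) x 26 mm tall, underside 106 mm and top 132 mm above the pail's underside; 52 mm open between rim and bar. 150 g. Origin: centre of its underside, z up
- pail_grip (a point): middle of the underside of the pail's red grip bar, 106 mm above the pail's origin; axes as the pail's
- easel: fixed white easel, foot x -62 to +38, y +-118 mm. Plates stand side by side along its y, 74 mm apart, on a ledge 45 mm above the bench (lip 8 mm), leaning 0.45 rad from vertical, tops toward its -x (to the robot), on a back board 55 mm tall along the plate; the upper 50 mm of each plate is free on both sides. Origin: under the ledge at bench height
- rack: fixed wooden rack, 172 (x) x 84 (y) x 45 mm high, with three upright slots side by side along its x, 50 mm apart; each slot is 13 mm wide (x), 68 mm long (y) and 35 mm deep, its floor 8 mm above the bench. Origin: centre of its underside
- slot0 (a point): centre of the floor of rack slot 0, 8 mm above the bench; axes as the rack's: x across the slot (the plate's thickness), y along it, z up; the slot mouth is 35 to 37 mm above this point
- slot1 (a point): centre of the floor of rack slot 1, 8 mm above the bench; axes as the rack's: x across the slot (the plate's thickness), y along it, z up; the slot mouth is 35 to 37 mm above this point
- slot2 (a point): centre of the floor of rack slot 2, 8 mm above the bench; axes as the rack's: x across the slot (the plate's thickness), y along it, z up; the slot mouth is 35 to 37 mm above this point
- carton_in (a point): centre of the inner floor, 5 mm above the bench, of a fixed open cardboard carton, outside 118 x 118 x 50 mm high, walls and floor 5 mm, inside 108 x 108 mm: room for four jars or canisters in two rows of two; x and y along its walls, z up
- hook: fixed steel hook stand: round foot 100 mm diameter, 10 mm high; post 16 mm diameter, 155 mm high, at the origin; at its top a round prong 10 mm thick, level from the post to the stand's -x for 98 mm, then turned up to a tip 167 mm above the bench, 117 mm from the post's axis. The pail's bar passes over the tip, its rim under the prong. Origin: centre of the foot's underside
- hook_seat (a point): point on top of the level part of the prong, 155 mm above the bench and 62 mm from the post's axis: a good place for the middle of the handle's underside; axes as the stand's, x along the prong (+x to the post, -x to the tip)
- dish: bystander, to be left alone: glass dish 60 mm diameter, 14 mm high, on the bench; origin under its centre
- spoon: bystander, to be left alone: metal spoon 150 mm long lying on the bench
- beaker: bystander, to be left alone: glass beaker 66 mm diameter, 85 mm high
- wash_bottle: bystander, to be left alone: white wash bottle, red cap, 64 mm diameter, 160 mm high
- lens: bystander, to be left alone: black loupe, cylinder 50 mm diameter, 30 mm high

How it is judged (in metres and radians):
At the end, for the whole second after the job is handed in: each plate stands in a rack slot, lower edge within 6 mm of its floor, tilt under 0.3 rad; each jar and canister stands on the carton floor within 8 mm, tilt under 0.15 rad; the pail hangs by its grip bar on the prong, clear of the bench; all at rest (((x of plate_a in the frame of slot0 between -0.008 and 0.008 m and y of plate_a in the frame of slot0 between -0.01 and 0.01 m and z of plate_a in the frame of slot0 between -0.004 and 0.006 m) or (x of plate_a in the frame of slot1 between -0.008 and 0.008 m and y of plate_a in the frame of slot1 between -0.01 and 0.01 m and z of plate_a in the frame of slot1 between -0.004 and 0.006 m) or (x of plate_a in the frame of slot2 between -0.008 and 0.008 m and y of plate_a in the frame of slot2 between -0.01 and 0.01 m and z of plate_a in the frame of slot2 between -0.004 and 0.006 m)) and angle between each of plate_a, plate_b, plate_c's own z axis and vertical below 0.3 rad and linear speed of each of plate_a, plate_b, plate_c, jar_a, jar_b, tin_a, tin_b, pail below 0.05 m/s and ((x of plate_b in the frame of slot0 between -0.008 and 0.008 m and y of plate_b in the frame of slot0 between -0.01 and 0.01 m and z of plate_b in the frame of slot0 between -0.004 and 0.006 m) or (x of plate_b in the frame of slot1 between -0.008 and 0.008 m and y of plate_b in the frame of slot1 between -0.01 and 0.01 m and z of plate_b in the frame of slot1 between -0.004 and 0.006 m) or (x of plate_b in the frame of slot2 between -0.008 and 0.008 m and y of plate_b in the frame of slot2 between -0.01 and 0.01 m and z of plate_b in the frame of slot2 between -0.004 and 0.006 m)) and ((x of plate_c in the frame of slot0 between -0.008 and 0.008 m and y of plate_c in the frame of slot0 between -0.01 and 0.01 m and z of plate_c in the frame of slot0 between -0.004 and 0.006 m) or (x of plate_c in the frame of slot1 between -0.008 and 0.008 m and y of plate_c in the frame of slot1 between -0.01 and 0.01 m and z of plate_c in the frame of slot1 between -0.004 and 0.006 m) or (x of plate_c in the frame of slot2 between -0.008 and 0.008 m and y of plate_c in the frame of slot2 between -0.01 and 0.01 m and z of plate_c in the frame of slot2 between -0.004 and 0.006 m)) and x of jar_a in the frame of carton_in between -0.034 and 0.034 m and y of jar_a in the frame of carton_in between -0.034 and 0.034 m and z of jar_a in the frame of carton_in between -0.004 and 0.008 m and angle between each of jar_a, jar_b, tin_a, tin_b's own z axis and vertical below 0.15 rad and x of jar_b in the frame of carton_in between -0.034 and 0.034 m and y of jar_b in the frame of carton_in between -0.034 and 0.034 m and z of jar_b in the frame of carton_in between -0.004 and 0.008 m and x of tin_a in the frame of carton_in between -0.034 and 0.034 m and y of tin_a in the frame of carton_in between -0.034 and 0.034 m and z of tin_a in the frame of carton_in between -0.004 and 0.008 m and x of tin_b in the frame of carton_in between -0.034 and 0.034 m and y of tin_b in the frame of carton_in between -0.034 and 0.034 m and z of tin_b in the frame of carton_in between -0.004 and 0.008 m and x of pail_grip in the frame of hook_seat between -0.056 and 0.025 m and y of pail_grip in the frame of hook_seat between -0.036 and 0.036 m and z of pail_grip in the frame of hook_seat between -0.02 and 0.016 m and contact force between pail and hook above 0.5 N and height (world z) of pail above 0.03 m and angle between pail's own z axis and vertical below 0.5 rad); the robot touches nothing.
It fails at once if a bystander was shifted by more than 4 cm (distance of any of dish, spoon, beaker, wash_bottle, lens from where it was at the start of the episode above 0.04 m).
Of plate_a, plate_b, plate_c only 2 to 3 are there at a start; the rules pass over those that are not, and their reading is None.
Of jar_a, jar_b, tin_a, tin_b only 3 to 4 are there at a start; the rules pass over those that are not, and their reading is None.
At some moment in a run one of jar_a, jar_b, tin_a, tin_b may be knocked a few centimetres aside while the robot is not near it.
It also fails if it takes over 210 s, if anything falls off the work surface, if the arm or the gripper's body presses on something with over 40 N, if the wrist force passes 120 N, or if a joint passes its speed limit or range.

## Working session

There is one attempt and no reset: what is moved stays moved. The work goes in short steps, Python scripts to look and compute and a tool call to move; the robot and the scene stay as the last step left them, time stands still between calls to the robot, and variables do not carry over. Pictures are saved under pics/ and viewed, and the job is handed in when it is done.

Besides the shell and the picture viewer there is one more tool, called as a command line: name --argument value ..., lists and objects as JSON in quotes. servo_tool: Moves the arm, as the interface text tells. Its arguments: {"type":"object","properties":{"commands":{"type":"array","items":{"type":"array","items":{"type":"array","items":{"type":"number"}}}},"force":{"type":"number"}},"required":["commands"]}

```bash
mkdir -p pics
python3 - <<'E'
from bench import r
import cv2,numpy as np
print(r.sense())
for n in ["scene","top","wrist"]:
    c=r.calibration(n)
    im,d=r.snapshot(n)
    cv2.imwrite(f"pics/{n}0.png",im[:,:,::-1]); np.save(f"pics/{n}0_d.npy",d)
    print(n,{k:np.round(v,3).tolist() for k,v in c.items()})
E
```

```text
{'time': 0.0, 'joint_pos': array([ 6.64407408e+01,  7.51811819e+00,  8.53311185e+01, -5.46558764e-04,
        8.72603827e+01, -4.89400137e+00]), 'qd': array([-0.10287057,  0.03231967,  0.06550225, -0.08770966,  0.03121603,
       -0.04182647]), 'joint_efforts': array([ 5.29640347e-04, -5.69361520e+01, -5.00573087e+01, -1.69063082e-04,
        1.38973090e-02,  1.13716123e-05]), 'tool_pos': array([191.78963127, 567.92958923, 230.19541885]), 'tcp_rot': array([ 175.39131831,   89.89037929, -113.27391287]), 'ft_force': array([-0.40561128, -0.00943379,  1.16801353]), 'wrist_torque': array([ 0.02850368, -0.05803362,  0.01842711]), 'finger_gap': 85.16792218788402}
scene {'fx': 460.108, 'fy': 460.108, 'cx': 319.467, 'cy': 204.575, 'dist': [-0.034, 0.0, 0.0, 0.0, 0.0], 'pose': [[0.202, 0.787, -0.583, 1174.33], [0.979, -0.162, 0.121, -139.495], [0.001, -0.595, -0.803, 959.508], [0.0, 0.0, 0.0, 1.0]]}
top {'fx': 444.238, 'fy': 444.238, 'cx': 319.356, 'cy': 206.513, 'dist': [-0.074, 0.0, 0.0, 0.0, 0.0], 'pose': [[0.008, -0.982, 0.187, 371.425], [-1.0, -0.006, 0.01, -12.617], [-0.009, -0.188, -0.982, 1087.727], [0.0, 0.0, 0.0, 1.0]]}
wrist {'fx': 287.415, 'fy': 287.415, 'cx': 323.865, 'cy': 197.284, 'dist': [-0.024, 0.0, 0.0, 0.0, 0.0], 'pose': [[0.319, 0.905, 0.282, 119.414], [0.948, -0.304, -0.098, 592.042], [-0.003, 0.299, -0.954, 373.32], [0.0, 0.0, 0.0, 1.0]]}
```

View pics/scene0.png

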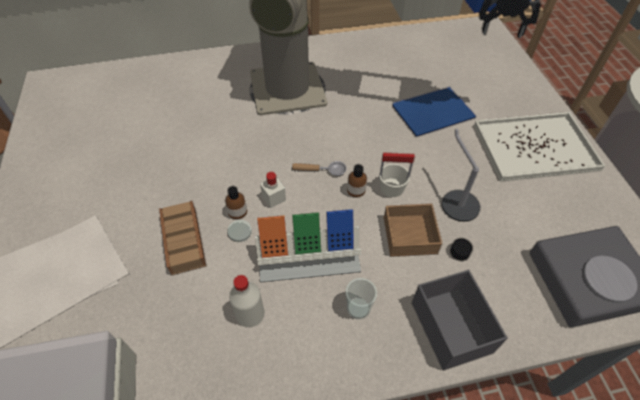

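View pics/top0.png

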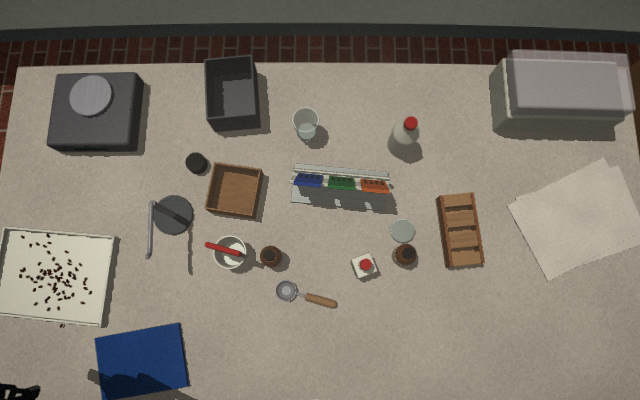

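View pics/wrist0.png

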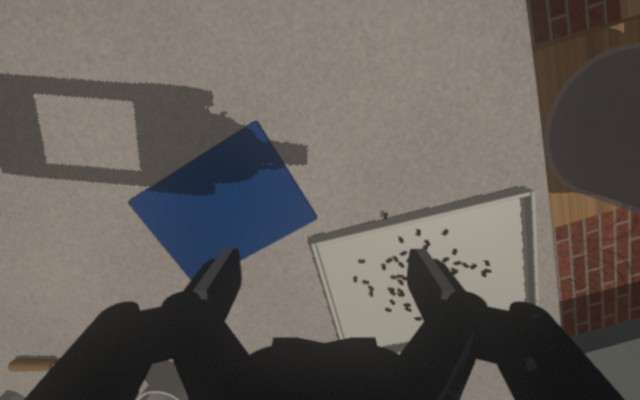

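```bash
cat > h.py <<'E'
import numpy as np,cv2
from scipy.spatial.transform import Rotation as R
def cloud(d,c):
    K=np.array([[c['fx'],0,c['cx']],[0,c['fy'],c['cy']],[0,0,1]],float)
    v,u=np.mgrid[0:d.shape[0],0:d.shape[1]]
    p=cv2.undistortPoints(np.stack([u,v],-1).reshape(-1,1,2).astype(float),K,np.array(c['dist'],float)).reshape(-1,2)
    P=np.c_[p,np.ones(len(p))]*d.reshape(-1,1)
    T=np.array(c['pose']); W=P@T[:3,:3].T+T[:3,3]
    W[d.reshape(-1)<=0]=np.nan
    return W.reshape(*d.shape,3)
def proj(P,c):
    T=np.array(c['pose']); q=(np.atleast_2d(P)-T[:3,3])@T[:3,:3]
    K=np.array([[c['fx'],0,c['cx']],[0,c['fy'],c['cy']],[0,0,1]],float)
    return cv2.projectPoints(q.reshape(-1,1,3),np.zeros(3),np.zeros(3),K,np.array(c['dist'],float))[0].reshape(-1,2)
def snap(r,n,tag):
    c=r.calibration(n); im,d=r.snapshot(n)
    np.savez(f'pics/{n}_{tag}.npz',im=im,d=d,**{k:np.array(v) for k,v in c.items()})
    return im,d,c
def load(n,tag):
    z=np.load(f'pics/{n}_{tag}.npz'); return z['im'],z['d'],{k:z[k] for k in ['fx','fy','cx','cy','dist','pose']}
E
python3 - <<'E'
from bench import r
from h import *
for n in ["scene","top"]:
    im,d,c=snap(r,n,'a'); W=cloud(d,c)
    print(n,'bench z',np.nanmedian(W[...,2][abs(W[...,2])<20]))
    if n=='top':
        crop=im[130:330,130:500]; 
    else: crop=im[110:330,140:510]
    cv2.imwrite(f'pics/{n}_crop.png',cv2.resize(crop[:,:,::-1],None,fx=2.1,fy=2.1,interpolation=cv2.INTER_CUBIC))
    # ortho
    S=1.0; x0,x1,y0,y1=250,750,-400,400
    z=W.reshape(-1,3);I=im.reshape(-1,3);ok=np.isfinite(z[:,0])&(z[:,2]<300)
    z=z[ok];I=I[ok];o=np.argsort(z[:,2]);z=z[o];I=I[o]
    m=(z[:,0]>x0)&(z[:,0]<x1)&(z[:,1]>y0)&(z[:,1]<y1);z=z[m];I=I[m]
    a=np.zeros((500,800,3),np.uint8)
    rr=(x1-z[:,0]).astype(int).clip(0,499);cc=(y1-z[:,1]).astype(int).clip(0,799)
    for dr in(0,1,2):
        for dc in(0,1,2):
            a[(rr+dr).clip(0,499),(cc+dc).clip(0,799)]=I
    cv2.imwrite(f'pics/{n}_ortho.png',a[:,:,::-1])
E
```

```text
scene bench z -0.6094811400193976
top bench z 0.7079155664306427
```

```bash
ls pics
```

```text
scene0.png
scene0_d.npy
scene_a.npz
scene_crop.png
scene_ortho.png
top0.png
top0_d.npy
top_a.npz
top_crop.png
top_ortho.png
wrist0.png
wrist0_d.npy
```

View pics/top_ortho.png

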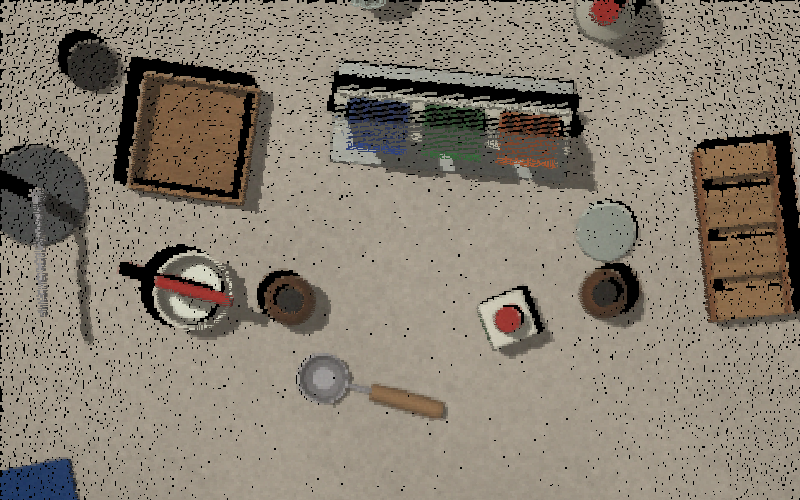

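View pics/scene_crop.png

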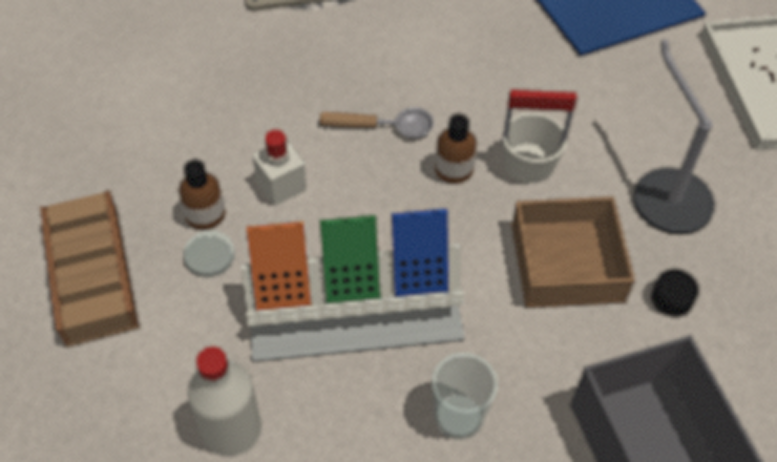

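View pics/top_crop.png

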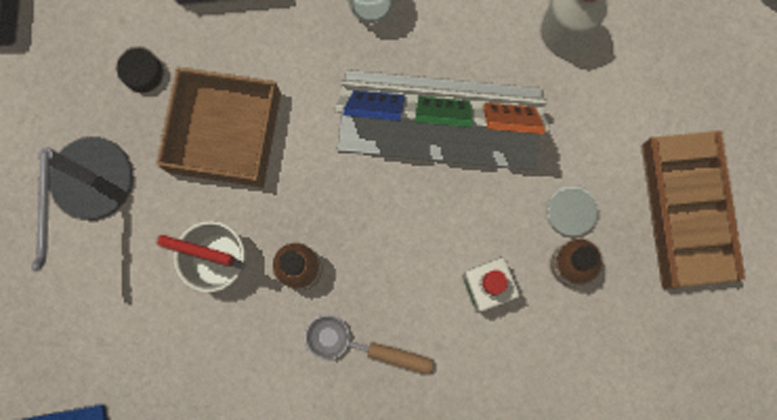

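```bash
cat > m.py <<'E'
from h import *
import sys
def rect(P):
    (cx,cy),(w,h),a=cv2.minAreaRect(P[:,:2].astype(np.float32)); return np.round([cx,cy,w,h,a],1)
def get(n,tag):
    im,d,c=load(n,tag); W=cloud(d,c).reshape(-1,3); I=im.reshape(-1,3).astype(int)
    ok=np.isfinite(W[:,0]); return W[ok],I[ok]
def near(W,x,y,rad,z0,z1):
    return (np.hypot(W[:,0]-x,W[:,1]-y)<rad)&(W[:,2]>z0)&(W[:,2]<z1)
E
python3 - <<'E'
from m import *
for n in ['top','scene']:
    W,I=get(n,'a')
    print('==',n)
    for nm,x,y in [('jar1',452,112),('jar2',458,-205),('tin',430,-108)]:
        P=W[near(W,x,y,40,92,101)]; 
        print(nm,len(P),P.mean(0).round(1) if len(P) else '', rect(P) if len(P)>3 else '')
        P=W[near(W,x,y,45,51,60)]; print('   body',len(P),rect(P))
    P=W[near(W,612,205,100,44,56)]; print('carton',len(P),rect(P),P[:,2].mean())
    P=W[near(W,520,-348,120,38,52)]; print('rack',len(P),rect(P),P[:,2].mean())
    red=(I[:,0]>100)&(I[:,1]<60)&(I[:,2]<60)
    P=W[near(W,458,205,70,100,145)&red]; Q=P[P[:,2]>P[:,2].max()-6]; print('bar',len(P),rect(P),len(Q),rect(Q),Q.mean(0))
    P=W[near(W,458,205,60,48,60)]; print('pailrim',len(P),rect(P))
    P=W[near(W,500,355,150,135,180)]; print('prong',len(P)); 
    for x in range(380,600,10):
        q=P[(P[:,0]>=x)&(P[:,0]<x+10)]
        if len(q): print(x,len(q),q.mean(0).round(1),q[:,1].min().round(1),q[:,1].max().round(1),q[:,2].max().round(1))
    P=W[near(W,550,360,90,5,15)]; print('foot',len(P),rect(P),P[:,2].mean())
E
```

```text
== top
jar1 100 [450.6 111.1  95.4] [451.  111.5  23.1  25.1  89.2]
   body 83 [450.7 110.5  49.   46.7  89.8]
jar2 89 [ 457.2 -203.1   94.7] [ 457.  -202.9   21.6   24.3   62.9]
   body 99 [ 457.4 -202.    45.8   46.7   89.5]
tin 98 [ 431.6 -106.7   95.1] [ 431.5 -106.2   22.4   24.6    0. ]
   body 290 [ 431.5 -106.6   48.3   47.8   21.9]
carton 450 [613.4 207.8 120.6 118.9  81.7] 49.597539074944336
rack 2078 [ 519.6 -341.   172.9   86.4    6.4] 42.925650125838146
bar 171 [459.8 206.2  75.6  11.2  74. ] 153 [459.7 206.2  75.5  10.8  73.8] [459.70003008 206.56649874 132.57173207]
pailrim 192 [459.6 207.4  77.7  78.4  74.9]
prong 322
430 13 [437.5 357.8 166.3] 354.2 361.5 169.6
440 22 [444.8 357.3 160.9] 354.2 362.2 169.3
450 25 [454.9 358.2 155.4] 354.2 363.9 160.5
460 27 [465.  339.6 151.1] 219.4 362.8 158.1
470 23 [474.8 358.5 154.2] 354.2 363.2 157.3
480 25 [485.2 359.6 154.3] 356.2 365.3 158.2
490 20 [494.9 360.3 154.4] 356.0 365.5 157.3
500 25 [504.6 361.  154.5] 356.6 367.0 158.0
510 23 [515.3 360.1 153.9] 356.4 364.6 158.9
520 21 [524.9 360.  154.1] 356.0 364.7 159.7
530 23 [
[... 856 characters left out ...]
82.9]
prong 236
430 7 [438.3 355.6 164. ] 351.2 359.9 166.9
440 24 [444.5 354.4 158.3] 350.3 361.8 167.7
450 15 [454.8 355.6 153.1] 351.5 360.4 157.2
460 13 [465. 356. 153.] 352.4 362.3 155.7
470 15 [474.3 355.9 151.9] 351.8 362.0 155.8
480 15 [485.3 356.4 153.3] 352.4 361.1 156.5
490 15 [495.  356.6 152.6] 352.8 360.1 156.5
500 15 [505.  357.6 153.2] 353.2 362.4 157.2
510 17 [515.3 357.6 152.1] 354.3 362.8 155.7
520 15 [525.  359.3 151.9] 355.4 365.0 155.7
530 15 [535.  358.2 152.2] 355.1 364.1 156.8
540 18 [545.1 360.3 152.6] 355.8 365.8 156.4
550 33 [556.7 358.5 148.3] 352.8 367.7 156.8
560 19 [562.1 360.3 143.8] 355.9 366.7 154.0
foot 835 [558.  360.7  96.4  99.5  51. ] 8.945878375927354
```

```bash
cat > mv.py <<'E'
from bench import r
from h import *
import math
def cur():
    s=r.sense(); return np.array(s['tool_pos']),R.from_euler('xyz',s['tcp_rot'],degrees=True),s
def tgt(jaw_deg,tilt=0,tilt_az=0,near=None):
    """approach: down tilted by 'tilt' deg toward azimuth tilt_az; jaw azimuth (perp)"""
    t,a=np.radians([tilt,tilt_az]); x=np.array([math.sin(t)*math.cos(a),math.sin(t)*math.sin(a),-math.cos(t)])
    j=np.radians(jaw_deg); z=np.array([math.cos(j),math.sin(j),0.]); z-=x*(x@z); z/=np.linalg.norm(z)
    if near is not None and z@near.as_matrix()[:,2]<0: z=-z
    y=np.cross(z,x); return R.from_matrix(np.c_[x,y,z])
def plan(p,Rt=None,auto=True):
    P,Q,s=cur(); 
    if Rt is None: Rt=Q
    sh=Q.inv().apply(np.array(p)-P)/10; rv=(Q.inv()*Rt).as_rotvec(degrees=True)
    print('shift cm',sh.round(2).tolist(),'turn',rv.round(2).tolist(),'rows>=',max(math.ceil(np.linalg.norm(sh)/5),math.ceil(np.linalg.norm(rv)/8.59)))
def st():
    P,Q,s=cur(); M=Q.as_matrix()
    print('t',round(s['time'],2),'tcp',P.round(1),'appr',M[:,0].round(3),'jaw',M[:,2].round(3),'F',np.round(s['ft_force'],1),'gap',round(s['finger_gap'],1),'J',np.round(s['joint_pos'],0))
E
python3 - <<'E'
from mv import *
st()
P,Q,s=cur(); print(Q.as_matrix().round(3))
plan([461,205,190],tgt(-15.5,near=Q))
E
```

```text
t 0.25 tcp [191.9 568.2 230.8] appr [-0.    -0.001 -1.   ] jaw [ 0.32   0.947 -0.001] F [ 0.2  0.2 -0.9] gap 85.5 J [66.  7. 85. -0. 87. -5.]
[[-0.    -0.947  0.32 ]
 [-0.001  0.32   0.947]
 [-1.     0.    -0.001]]
shift cm [4.1, -37.12, -25.8] turn [86.83, -0.04, 0.04] rows>= 11
```

Run:
```python
from m import *
for n in ['top','scene']:
    W,I=get(n,'a'); 
    r_,g,b=I.T
    reg=(W[:,0]>560)&(W[:,0]<720)&(W[:,1]>-200)&(W[:,1]<100)&(W[:,2]>60)
    for nm,m in [('orange',(r_>90)&(g<r_*0.65)&(b<g)),('green',(g>r_*1.5)&(g>b*1.2)),('blue',(b>r_*1.7)&(b>g*1.4))]:
        P=W[reg&m]
        if len(P)<10: print(nm,len(P)); continue
        c=P.mean(0); u,s,vt=np.linalg.svd(P-c); nrm=vt[2]*np.sign(vt[2][2])
        print(n,nm,len(P),c.round(1),'normal',nrm.round(3),'lean',np.degrees(np.arcsin(nrm[2])).round(1),'az',np.degrees(np.arctan2(nrm[1],nrm[0])).round(1),P.min(0).round(0),P.max(0).round(0),'res',(s[2]/len(P)**.5).round(2))
```

```text
top orange 267 [ 601.9 -125.3  118.6] normal [ 0.875 -0.08   0.477] lean 28.5 az -5.2 [ 584. -156.   63.] [632. -96. 145.] res 1.92
top green 224 [606.6 -50.3 122.8] normal [ 0.873 -0.075  0.481] lean 28.8 az -4.9 [591. -79.  60.] [639. -22. 144.] res 1.84
top blue 239 [614.   24.1 121.6] normal [ 0.875 -0.079  0.478] lean 28.6 az -5.1 [598.  -6.  63.] [645.  53. 145.] res 1.94
scene orange 849 [ 610.8 -129.   103.3] normal [ 0.895 -0.082  0.438] lean 26.0 az -5.2 [ 588. -159.   60.] [ 635. -100.  142.] res 1.66
scene green 850 [618.5 -53.6 101.9] normal [ 0.896 -0.083  0.436] lean 25.9 az -5.3 [597. -83.  60.] [641. -25. 143.] res 1.63
scene blue 871 [625.4  21.5 101.2] normal [ 0.894 -0.08   0.442] lean 26.2 az -5.1 [603.  -9.  60.] [651.  51. 142.] res 1.6
```

servo_tool --commands '[[[0,1,-18,-13,43,0,0],[0,1,-37.1,-25.8,86.8,0,0],[0,1,-37.1,-25.8,86.8,0,0],[0,1,-37.1,-25.8,86.8,0,0],[0,1,-37.1,-25.8,86.8,0,0],[0,1,-37.1,-25.8,86.8,0,0],[0,1,-37.1,-25.8,86.8,0,0],[0,1,-37.1,-25.8,86.8,0,0]]]' --force 50

```text
time: 1.05
tool_pos: [430.7, 245.2, 222.5]
tcp_rot: [28.7, 90.0, 30.9]
ft_force: [0.3, 0.9, 0.1]
finger_gap: 85.4
```

Run:
```python
from mv import *
st()
P,Q,s=cur()
plan([461,205,200],tgt(-15.5,near=Q))
```

```text
t 1.05 tcp [430.7 245.2 222.5] appr [ 0.001  0.    -1.   ] jaw [0.999 0.039 0.001] F [0.3 0.9 0.1] gap 85.4 J [ 24.  -9. 102.   0.  86.  21.]
shift cm [2.25, -4.14, 2.87] turn [17.73, 0.03, -0.02] rows>= 3
```

servo_tool --commands '[[[0,2,-4.1,2.9,17.7,0,0],[0,2,-4.1,2.9,17.7,0,0],[0,2,-4.1,2.9,17.7,0,0],[0,2,-4.1,2.9,17.7,0,0]]]'

```text
time: 1.45
tool_pos: [460.5, 207.6, 202.4]
tcp_rot: [126.2, 90.0, 111.2]
ft_force: [-0.8, 0.3, 0.3]
finger_gap: 85.5
```

Run:
```python
from mv import *
from m import rect
st()
im,d,c=snap(r,'wrist','b'); cv2.imwrite('pics/w_b.png',im[:,:,::-1])
W=cloud(d,c).reshape(-1,3);I=im.reshape(-1,3).astype(int)
red=(I[:,0]>80)&(I[:,1]<I[:,0]*.45)&(I[:,2]<I[:,0]*.45)
m=red&(np.hypot(W[:,0]-461,W[:,1]-205)<60)&(W[:,2]>120)
P=W[m]; print(len(P),rect(P),P.mean(0), P[:,2].max())
P,Q,s=cur()
plan([461,205,109],tgt(-15.5,near=Q))
```

```text
t 1.45 tcp [460.5 207.6 202.4] appr [-0.  0. -1.] jaw [ 0.966 -0.257 -0.   ] F [-0.8  0.3  0.3] gap 85.5 J [ 18.  -6. 102.   0.  84.  33.]
1134 [460.9 209.3  74.3   9.9  75.5] [461.56880117 211.14860135 132.27727377] 134.30551408735263
shift cm [9.37, -0.29, 0.13] turn [0.65, 0.01, -0.03] rows>= 2
```

View pics/w_b.png

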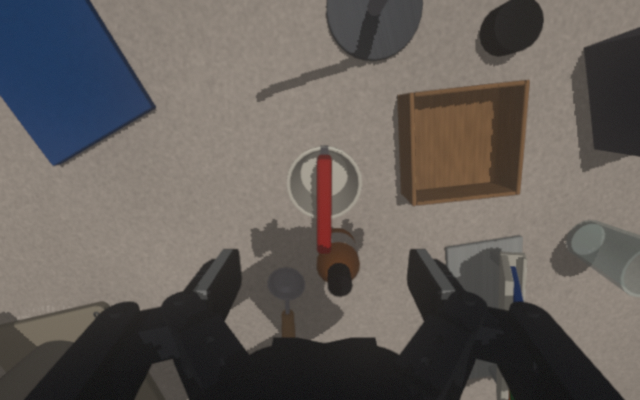

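servo_tool --commands '[[[0,4,0,0,0,0,0],[0,8,0,0,0,0,0],[0,9.3,0,0,0,0,0],[0,9.3,0,0,0,0,0],[255,9.3,0,0,0,0,0],[255,9.3,0,0,0,0,0],[255,9.3,0,0,0,0,0],[255,9.3,0,0,0,0,0]]]' --force 60

```text
time: 2.3
tool_pos: [461.6, 207.6, 110.7]
tcp_rot: [33.0, 89.9, 17.8]
ft_force: [-0.0, -0.9, -0.4]
finger_gap: 28.2
```

servo_tool --commands '[[[255,0,0,0,0,0,0],[255,0,0,0,0,0,0]]]'

```text
time: 2.5
tool_pos: [461.1, 207.5, 110.0]
tcp_rot: [43.9, 89.9, 28.8]
ft_force: [-1.3, 1.2, 3.8]
finger_gap: 10.7
```

Run:
```python
from mv import *
from m import get,near,rect
st()
im,d,c=snap(r,'top','c');snap(r,'scene','c');cv2.imwrite('pics/s_c.png',cv2.resize(im[180:330,130:380,::-1],None,fx=3,fy=3))
```

```text
t 2.5 tcp [461.1 207.5 110. ] appr [ 0.001  0.    -1.   ] jaw [ 0.965 -0.261  0.001] F [-1.3  1.2  3.8] gap 10.7 J [ 18.  -2. 108.   0.  74.  34.]
```

View pics/s_c.png

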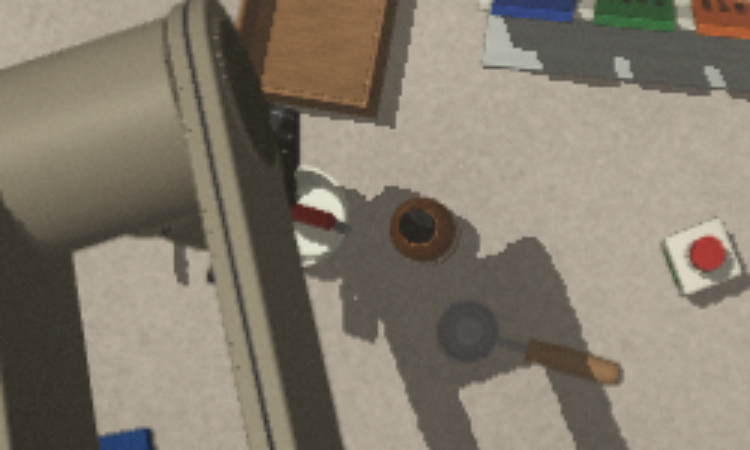

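Run:
```python
from mv import *
P,Q,s=cur()
plan([461,207.5,179])
plan([375,355,179],tgt(2.5,near=Q))
```

```text
shift cm [-6.89, -0.0, -0.0] turn [0.0, 0.0, 0.0] rows>= 2
shift cm [-6.9, 11.99, -12.15] turn [-17.62, 0.05, -0.03] rows>= 4
```

servo_tool --commands '[[[255,-3,0,0,0,0,0],[255,-6.9,0,0,0,0,0],[255,-6.9,3,-3,-5,0,0],[255,-6.9,6,-6,-10,0,0],[255,-6.9,9,-9,-15,0,0],[255,-6.9,12,-12.1,-17.6,0,0],[255,-6.9,12,-12.1,-17.6,0,0],[255,-6.9,12,-12.1,-17.6,0,0]]]'

```text
time: 3.4
tool_pos: [374.4, 355.2, 177.8]
tcp_rot: [-123.6, 89.9, -121.0]
ft_force: [0.2, 0.0, 0.1]
finger_gap: 11.1
```

Run:
```python
from mv import *
st()
im,d,c=snap(r,'scene','d');cv2.imwrite('pics/s_d.png',cv2.resize(im[90:290,290:520,::-1],None,fx=3,fy=3))
im,d,c=snap(r,'wrist','d');cv2.imwrite('pics/w_d.png',im[:,:,::-1])
plan([494,359.5,179])
```

```text
t 3.4 tcp [374.4 355.2 177.8] appr [-0.001 -0.001 -1.   ] jaw [ 0.999  0.045 -0.001] F [0.2 0.  0.1] gap 11.1 J [ 38.  -4. 102.  -0.  81.  35.]
shift cm [-0.12, 0.04, 11.87] turn [0.0, 0.0, 0.0] rows>= 3
```

View pics/s_d.png

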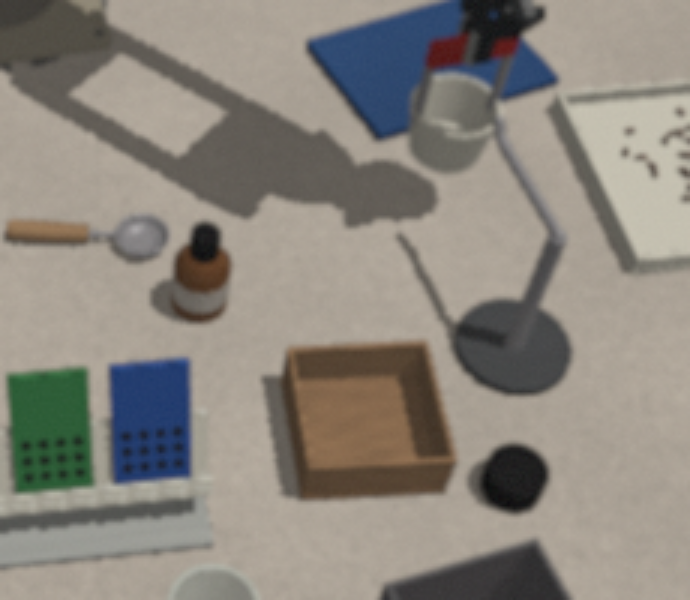

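View pics/w_d.png

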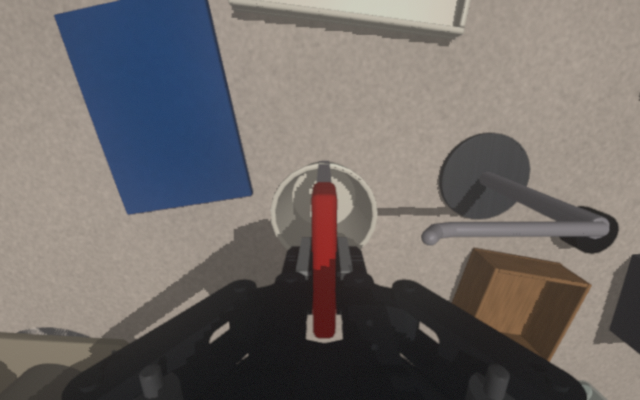

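servo_tool --commands '[[[255,-0.2,0,3,0,0,0],[255,-0.2,0,6,0,0,0],[255,-0.2,0,9,0,0,0],[255,-0.2,0,12,0,0,0],[255,-0.2,0,12,0,0,0],[255,0.8,0,12,0,0,0],[255,1.4,0,12,0,0,0],[255,1.6,0,12,0,0,0]]]'

```text
time: 4.3
tool_pos: [493.7, 359.2, 160.5]
tcp_rot: [-152.5, 89.8, -150.0]
ft_force: [-0.0, -0.6, -1.0]
finger_gap: 11.1
```

Run:
```python
from mv import *
st()
im,d,c=snap(r,'scene','e');cv2.imwrite('pics/s_e.png',cv2.resize(im[90:290,330:520,::-1],None,fx=3,fy=3))
```

```text
t 4.3 tcp [493.7 359.2 160.5] appr [-0.002 -0.001 -1.   ] jaw [ 0.999  0.043 -0.002] F [-0.  -0.6 -1. ] gap 11.1 J [31. 12. 88.  0. 80. 29.]
```

View pics/s_e.png

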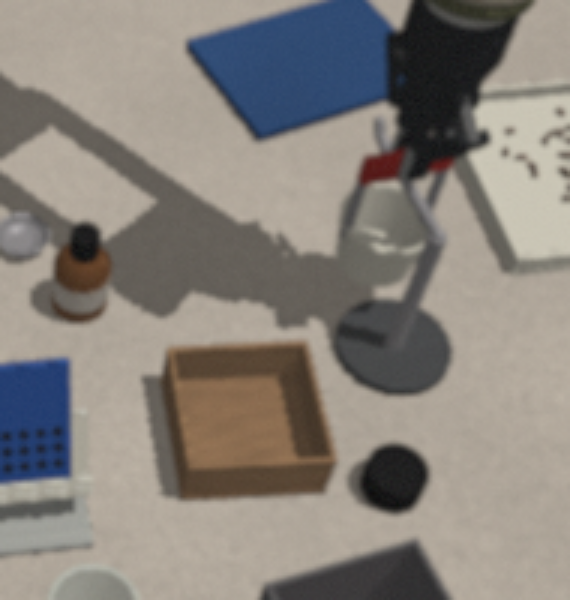

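servo_tool --commands '[[[255,0.2,0,0,0,0,0],[255,0.2,0,0,0,0,0],[200,0.2,0,0,0,0,0],[180,0.2,0,0,0,0,0],[150,0.2,0,0,0,0,0],[150,0.2,0,0,0,0,0],[150,0.2,0,0,0,0,0]]]'

```text
time: 5.05
tool_pos: [495.1, 360.0, 160.4]
tcp_rot: [12.9, 90.0, 15.3]
ft_force: [-0.1, -0.8, 0.6]
finger_gap: 35.2
```

servo_tool --commands '[[[150,-2,0,0,0,0,0],[150,-5,0,0,0,0,0],[150,-9,0,0,0,0,0],[150,-9,0,0,0,0,0]]]'

```text
time: 5.45
tool_pos: [497.7, 361.6, 257.8]
tcp_rot: [28.8, 89.4, 31.3]
ft_force: [0.7, 0.3, 1.2]
finger_gap: 35.0
```

Run:
```python
from mv import *
st()
im,d,c=snap(r,'scene','f');cv2.imwrite('pics/s_f.png',cv2.resize(im[90:290,290:520,::-1],None,fx=3,fy=3))
im,d,c=snap(r,'wrist','f');cv2.imwrite('pics/w_f.png',im[:,:,::-1])
```

```text
t 5.45 tcp [497.7 361.6 257.8] appr [ 0.009  0.006 -1.   ] jaw [0.999 0.043 0.009] F [0.7 0.3 1.2] gap 35.0 J [31.  9. 81.  0. 90. 29.]
```

View pics/s_f.png

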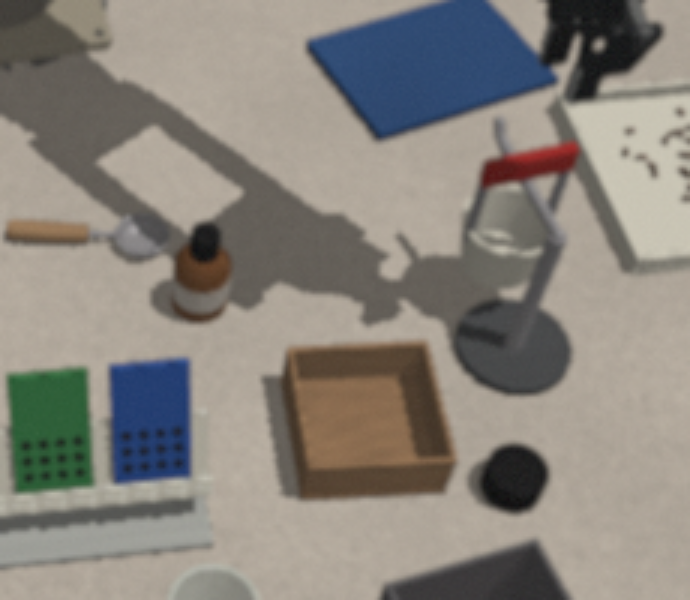

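View pics/w_f.png

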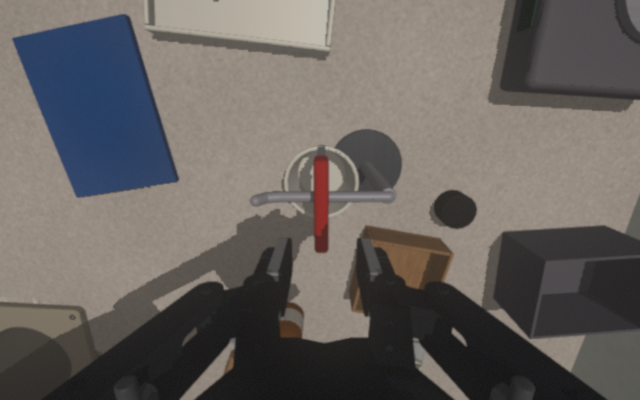

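Run:
```python
from mv import *
from m import get,near,rect
snap(r,'top','f')
for n in ['top','scene','wrist']:
    W,I=get(n,'f'); red=(I[:,0]>80)&(I[:,1]<I[:,0]*.45)&(I[:,2]<I[:,0]*.45)
    P=W[near(W,494,360,60,176,190)&red]; print(n,len(P),rect(P),P.mean(0).round(1))
    if n!='wrist': continue
    P=W[near(W,613,206,100,44,56)]; print('carton',rect(P),P[:,2].mean())
    P=W[near(W,452,110,30,90,101)]; print('jar1',len(P),rect(P),P.mean(0))
W,I=get('top','f')
for nm,x,y in [('jar1',452,112),('jar2',458,-205),('tin',430,-108)]:
    P=W[near(W,x,y,40,92,101)]; print(nm,len(P),P.mean(0).round(1) if len(P) else '')
```

```text
top 146 [493.6 360.1  11.   73.5   0.6] [494.  363.9 181.4]
scene 92 [498.7 357.4   9.9  73.9   2.5] [498.4 359.3 179.1]
wrist 901 [494.7 365.9   9.7  65.3   1.9] [494.1 369.2 181.4]
carton [613.5 207.6 117.2 120.2  82.2] 49.080346516564695
jar1 0 [0. 0. 0. 0. 0.] [nan nan nan]
jar1 99 [450.6 111.1  95.4]
jar2 88 [ 457.2 -203.2   95. ]
tin 96 [ 431.3 -106.3   95. ]<stdin>:9: RuntimeWarning: Mean of empty slice.
  ret = um.true_divide(
```

Run:
```python
from mv import *
P,Q,s=cur()
plan([451,110.5,140],tgt(-8.1,near=Q))
```

```text
shift cm [11.02, -24.73, -5.49] turn [10.58, 0.02, -0.01] rows>= 6
```

servo_tool --commands '[[[100,0,-5,-1,0,0,0],[60,3,-10,-2,5,0,0],[60,6,-15,-3,10.6,0,0],[60,9,-20,-4.5,10.6,0,0],[60,11,-24.7,-5.5,10.6,0,0],[60,11,-24.7,-5.5,10.6,0,0],[60,11,-24.7,-5.5,10.6,0,0],[60,11,-24.7,-5.5,10.6,0,0]]]' --force 40

```text
time: 6.4
tool_pos: [449.8, 110.4, 139.0]
tcp_rot: [-174.0, 89.9, 177.8]
ft_force: [-0.3, -0.2, -0.0]
finger_gap: 65.3
```

Run:
```python
from mv import *
from m import get,near,rect
st()
snap(r,'top','g');im,_,_=snap(r,'wrist','g');cv2.imwrite('pics/w_g.png',im[:,:,::-1])
for n in ['wrist','top']:
    W,I=get(n,'g')
    P=W[near(W,451,110,28,91,101)]; print(n,'jar1',len(P),rect(P),P.mean(0)) if len(P) else 0
plan([451,110.5,72])
```

```text
t 6.4 tcp [449.8 110.4 139. ] appr [-0.002  0.    -1.   ] jaw [ 0.99  -0.143 -0.002] F [-0.3 -0.2 -0. ] gap 65.3 J [  7. -10. 113.   0.  78.  16.]
wrist jar1 1007 [450.7 109.9  25.3  24.7  83.2] [450.81140696 110.82227052  95.33224721]
shift cm [6.84, -0.11, 0.01] turn [0.0, 0.0, 0.0] rows>= 2
```

View pics/w_g.png

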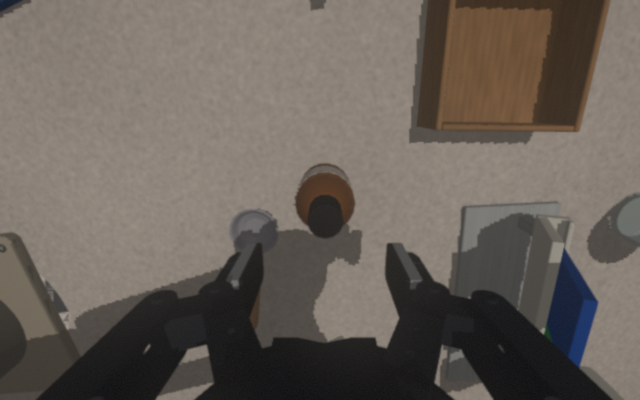

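Jar cap at (324,215), in line with the jaws; wrist and top agree (451,110.5). Descend and grip.

servo_tool --commands '[[[60,3,0,0,0,0,0],[60,5.8,0,0.1,0,0,0],[60,6.7,0,0.1,0,0,0],[60,6.7,0,0.1,0,0,0],[255,6.7,0,0.1,0,0,0],[255,6.7,0,0.1,0,0,0],[255,6.7,0,0.1,0,0,0],[255,6.7,0,0.1,0,0,0]]]' --force 40

```text
time: 7.3
tool_pos: [452.8, 110.9, 75.0]
tcp_rot: [21.7, 89.9, 13.6]
ft_force: [-2.7, 0.9, 6.0]
finger_gap: 24.6
```

Run:
```python
from mv import *
st()
u=np.array([.99,-.141,0]);v=np.array([.141,.99,0]);c=np.array([613.7,207.2,0])
p=c+27*u+27*v; print(p)
plan([*p[:2],150])
```

```text
t 7.3 tcp [452.8 110.9  75. ] appr [ 0.002  0.001 -1.   ] jaw [ 0.99  -0.141  0.002] F [-2.7  0.9  6. ] gap 24.6 J [  7.  -6. 116.   0.  70.  16.]
[644.237 230.123   0.   ]
shift cm [-7.46, 14.51, 17.28] turn [0.0, 0.0, 0.0] rows>= 5
```

servo_tool --commands '[[[255,-3,0,0,0,0,0],[255,-7,0,0,0,0,0],[255,-7.5,3,4,0,0,0],[255,-7.5,6,8,0,0,0],[255,-7.5,9,12,0,0,0],[255,-7.5,13,15.5,0,0,0],[255,-7.5,14.5,17.3,0,0,0],[255,-7.5,14.5,17.3,0,0,0]]]'

```text
time: 8.1
tool_pos: [645.4, 231.7, 147.6]
tcp_rot: [66.1, 90.0, 58.1]
ft_force: [-0.6, -0.3, -1.1]
finger_gap: 24.5
```

servo_tool --commands '[[[255,0,0,0,0,0,0]]]'

```text
time: 8.2
tool_pos: [643.5, 229.8, 147.8]
tcp_rot: [-147.4, 89.9, -155.5]
ft_force: [-0.6, 0.3, -2.4]
finger_gap: 24.7
```

Run:
```python
from mv import *
st()
im,d,c=snap(r,'scene','h');cv2.imwrite('pics/s_h.png',cv2.resize(im[90:290,290:520,::-1],None,fx=3,fy=3))
im,d,c=snap(r,'wrist','h');cv2.imwrite('pics/w_h.png',im[:,:,::-1])
plan([644.2,230.1,81])
```

```text
t 8.2 tcp [643.5 229.8 147.8] appr [-0.001 -0.    -1.   ] jaw [ 0.99  -0.141 -0.001] F [-0.6  0.3 -2.4] gap 24.7 J [15. 23. 76. -0. 81. 23.]
shift cm [6.74, 0.11, 0.11] turn [0.0, 0.0, 0.0] rows>= 2
```

View pics/s_h.png

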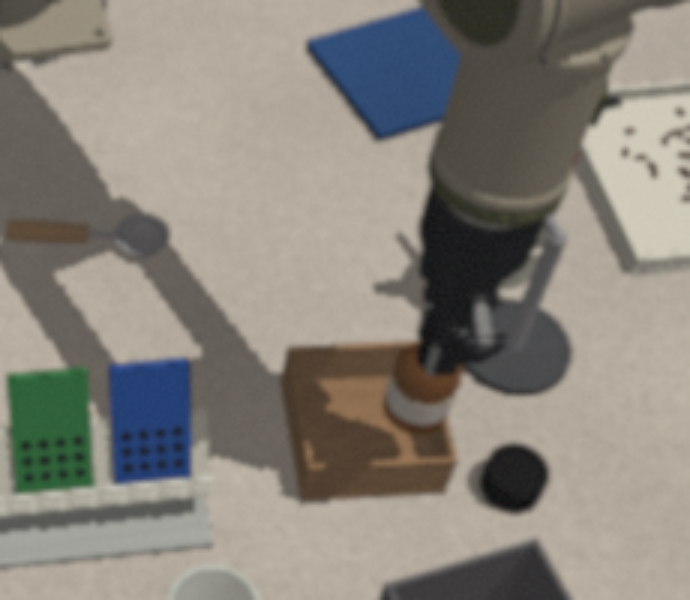

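View pics/w_h.png

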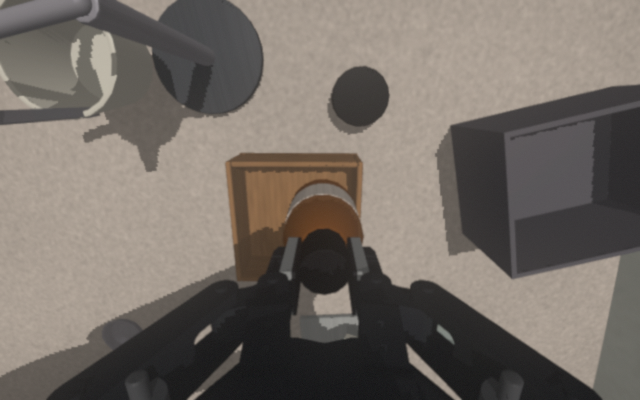

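servo_tool --commands '[[[255,3,0,0,0,0,0],[255,4.5,0,0,0,0,0],[255,5.5,0,0,0,0,0],[255,6,0,0,0,0,0],[255,6.5,0,0,0,0,0],[255,6.5,0,0,0,0,0]]]'

```text
time: 8.9
tool_pos: [643.5, 229.7, 83.2]
tcp_rot: [-149.9, 90.0, -158.0]
ft_force: [-0.6, 0.5, -2.0]
finger_gap: 24.8
```

Run:
```python
from mv import *
st()
im,d,c=snap(r,'wrist','i');cv2.imwrite('pics/w_i.png',im[:,:,::-1])
```

```text
t 8.9 tcp [643.5 229.7  83.2] appr [-0. -0. -1.] jaw [ 0.99  -0.141 -0.   ] F [-0.6  0.5 -2. ] gap 24.8 J [15. 26. 79. -0. 75. 23.]
```

View pics/w_i.png

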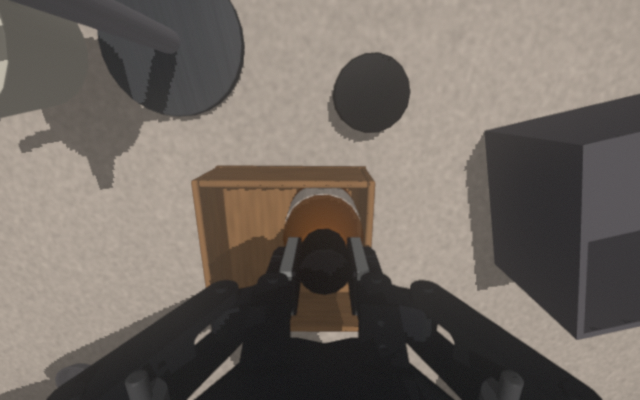

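servo_tool --commands '[[[255,0.2,0,0,0,0,0],[255,0.35,0,0,0,0,0],[255,0.35,0,0,0,0,0]]]'

```text
time: 9.25
tool_pos: [643.8, 229.9, 80.2]
tcp_rot: [20.9, 90.0, 12.8]
ft_force: [0.0, -0.2, -0.6]
finger_gap: 24.1
```

servo_tool --commands '[[[200,0,0,0,0,0,0],[150,0,0,0,0,0,0],[135,0,0,0,0,0,0],[135,0,0,0,0,0,0],[135,-2,0,0,0,0,0],[135,-5,0,0,0,0,0],[135,-9,0,0,0,0,0],[135,-9,0,0,0,0,0]]]'

```text
time: 10.05
tool_pos: [647.3, 230.8, 178.0]
tcp_rot: [23.6, 89.3, 15.5]
ft_force: [1.1, 0.1, 0.5]
finger_gap: 40.3
```

Run:
```python
from mv import *
from m import get,near,rect
st()
im,_,_=snap(r,'wrist','j');cv2.imwrite('pics/w_j.png',im[:,:,::-1])
snap(r,'top','j');snap(r,'scene','j')
W,I=get('wrist','j'); P=W[near(W,644,230,30,93,108)]; print(len(P),rect(P),P.mean(0))
for n in ['top','scene']:
  W,I=get(n,'j')
  for nm,x,y in [('jar2',458,-205),('tin',430,-108)]:
    P=W[near(W,x,y,60,92,101)]; print(nm,len(P),P.mean(0).round(1) if len(P) else '')
P,Q,s=cur()
plan([458,-204,150],tgt(-8.1,near=Q))
```

```text
t 10.05 tcp [647.3 230.8 178. ] appr [ 0.011  0.003 -1.   ] jaw [ 0.99  -0.141  0.011] F [1.1 0.1 0.5] gap 40.3 J [15. 22. 74.  0. 83. 23.]
786 [641.5 228.8  25.2  25.2  50.6] [641.64549845 229.87065458 100.11693917]
jar2 91 [ 457.2 -203.3   94.8]
tin 102 [ 431.7 -106.3   95. ]
jar2 66 [ 459.9 -205.1   94.4]
tin 66 [ 434.4 -107.8   94.3]
shift cm [1.97, -45.57, -12.25] turn [-0.02, 0.03, -0.01] rows>= 10
```

View pics/w_j.png

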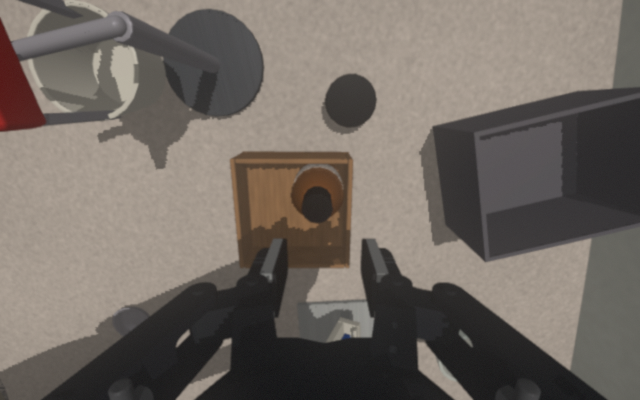

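servo_tool --commands '[[[60,-2,-5,-4,0,0,0],[60,-2,-10,-7,0,0,0],[60,-2,-15,-10,0,0,0],[60,-2,-20,-12.2,0,0,0],[60,-2,-25,-12.2,0,0,0],[60,-1,-30,-12.2,0,0,0],[60,0,-35,-12.2,0,0,0],[60,1,-40,-12.2,0,0,0]]]'

```text
time: 11.0
tool_pos: [470.3, -114.3, 165.0]
tcp_rot: [167.4, 89.9, 159.3]
ft_force: [1.8, 0.5, 0.3]
finger_gap: 65.2
```

Run:
```python
from mv import *
P,Q,s=cur()
plan([458,-204,140],tgt(-8.1,near=Q))
```

```text
shift cm [2.49, -9.05, 0.06] turn [-0.0, -0.1, -0.02] rows>= 2
```

servo_tool --commands '[[[60,1,-5.6,0,0,0,0],[60,2,-5.6,0,0,0,0],[60,2,-5.6,0,0,0,0],[60,2,-5.6,0,0,0,0]]]'

```text
time: 11.4
tool_pos: [463.3, -167.2, 145.3]
tcp_rot: [150.8, 89.8, 142.7]
ft_force: [0.4, -0.0, 0.3]
finger_gap: 65.2
```

Run:
```python
from mv import *
from m import get,near,rect
st()
snap(r,'wrist','k')
W,I=get('wrist','k'); P=W[near(W,458,-204,35,91,101)]; print(len(P),rect(P),P.mean(0))
plan([458,-204,73])
```

```text
t 11.4 tcp [ 463.3 -167.2  145.3] appr [-0.002  0.002 -1.   ] jaw [ 0.99  -0.141 -0.003] F [ 0.4 -0.   0.3] gap 65.2 J [-26.  -6. 108.   0.  78. -18.]
854 [ 457.4 -204.4   25.2   25.4   79.4] [ 457.66547991 -203.69548347   95.2888906 ]
shift cm [7.3, -3.76, -0.06] turn [0.0, 0.0, 0.0] rows>= 2
```

servo_tool --commands '[[[60,1,-3.7,-0.1,0,0,0],[60,3,-3.7,-0.1,0,0,0],[60,6,-3.7,-0.1,0,0,0],[60,7.2,-3.7,-0.1,0,0,0],[60,7.2,-3.7,-0.1,0,0,0]]]'

```text
time: 11.95
tool_pos: [456.8, -202.8, 72.8]
tcp_rot: [155.9, 89.8, 147.9]
ft_force: [-0.3, 0.8, 0.6]
finger_gap: 65.1
```

servo_tool --commands '[[[255,0,0,0,0,0,0],[255,0,0,0,0,0,0],[255,0,0,0,0,0,0],[255,0,0,0,0,0,0],[255,0,0,0,0,0,0]]]' --force 40

```text
time: 12.45
tool_pos: [458.8, -205.5, 76.3]
tcp_rot: [-21.1, 89.9, -29.2]
ft_force: [-1.8, 1.9, 6.2]
finger_gap: 24.5
```

Run:
```python
from mv import *
st()
u=np.array([.99,-.141,0]);v=np.array([.141,.99,0]);c=np.array([613.7,207.2,0])
p=c+27*u-27*v; print(p)
plan([457.5,-204,185])
plan([*p[:2],185])
```

```text
t 12.45 tcp [ 458.8 -205.5   76.3] appr [ 0.002 -0.001 -1.   ] jaw [ 0.99  -0.141  0.002] F [-1.8  1.9  6.2] gap 24.5 J [-30.  -0. 110.   0.  70. -22.]
[636.623 176.663   0.   ]
shift cm [-10.87, 0.12, -0.12] turn [0.0, 0.0, 0.0] rows>= 3
shift cm [-10.87, 40.33, 12.23] turn [0.0, 0.0, 0.0] rows>= 9
```

servo_tool --commands '[[[255,-5,0,0,0,0,0],[255,-10,0,0,0,0,0],[255,-11.5,4,0,0,0,0],[255,-11.5,8.5,0,0,0,0],[255,-11.5,13,0,0,0,0],[255,-11.5,17.5,0,0,0,0],[255,-11.5,22,0,0,0,0],[255,-11.5,26,0,0,0,0]]]'

```text
time: 13.25
tool_pos: [494.6, 54.6, 190.2]
tcp_rot: [22.1, 89.9, 14.0]
ft_force: [0.9, -0.2, -2.0]
finger_gap: 24.9
```

servo_tool --commands '[[[255,0,4,0,0,0,0],[255,0,8,0,0,0,0],[255,0,12,3,0,0,0],[255,0,14,6,0,0,0],[255,0,14,10,0,0,0],[255,0,14,12,0,0,0],[255,0,14,12,0,0,0],[255,0,14,12,0,0,0]]]'

```text
time: 14.05
tool_pos: [633.0, 174.0, 189.3]
tcp_rot: [-170.4, 89.9, -178.6]
ft_force: [-0.4, 0.2, -1.3]
finger_gap: 24.5
```

Run:
```python
from mv import *
st()
plan([636.6,176.7,150])
plan([636.6,176.7,83])
```

```text
t 14.05 tcp [633.  174.  189.3] appr [-0.001 -0.    -1.   ] jaw [ 0.99  -0.142 -0.001] F [-0.4  0.2 -1.3] gap 24.5 J [11. 17. 78.  0. 84. 19.]
shift cm [3.92, 0.32, 0.33] turn [0.0, 0.0, 0.0] rows>= 1
shift cm [10.62, 0.32, 0.33] turn [0.0, 0.0, 0.0] rows>= 3
```

servo_tool --commands '[[[255,2,0.3,0.3,0,0,0],[255,5,0.3,0.3,0,0,0],[255,7.5,0.3,0.3,0,0,0],[255,9,0.3,0.3,0,0,0],[255,9.7,0.3,0.3,0,0,0],[255,10.3,0.3,0.3,0,0,0],[255,10.3,0.3,0.3,0,0,0]]]'

```text
time: 14.75
tool_pos: [636.6, 176.8, 86.9]
tcp_rot: [27.2, 90.0, 19.0]
ft_force: [-0.5, 0.4, -2.7]
finger_gap: 24.5
```

Run:
```python
from mv import *
st()
im,_,_=snap(r,'wrist','l');cv2.imwrite('pics/w_l.png',im[:,:,::-1])
```

```text
t 14.75 tcp [636.6 176.8  86.9] appr [ 0.  0. -1.] jaw [ 0.99  -0.141  0.   ] F [-0.5  0.4 -2.7] gap 24.5 J [11. 23. 83.  0. 74. 19.]
```

View pics/w_l.png

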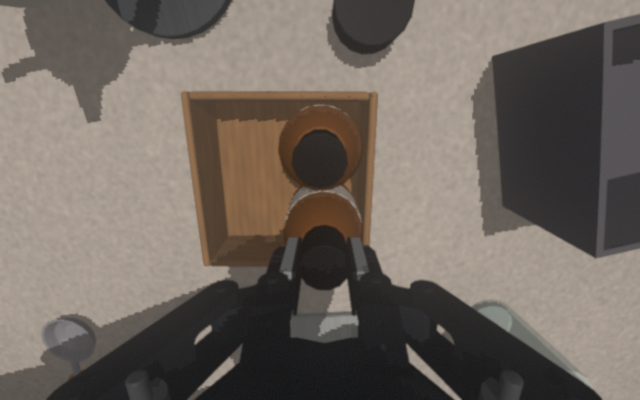

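Jar 2 is inside the carton next to jar 1 (caps at (320,158) and (323,255)). Lower the last ~6 mm and release.

servo_tool --commands '[[[255,0.3,0,0,0,0,0],[255,0.5,0,0,0,0,0],[255,0.65,0,0,0,0,0],[255,0.65,0,0,0,0,0]]]'

```text
time: 15.2
tool_pos: [637.1, 176.9, 81.4]
tcp_rot: [25.8, 89.9, 17.7]
ft_force: [-2.6, -0.4, 5.1]
finger_gap: 24.4
```

Run:
```python
from mv import *
st()
```

```text
t 15.2 tcp [637.1 176.9  81.4] appr [ 0.001  0.    -1.   ] jaw [ 0.99  -0.141  0.001] F [-2.6 -0.4  5.1] gap 24.4 J [11. 23. 83.  0. 74. 19.]
```

Floor contact (+5 N). Release and rise.

servo_tool --commands '[[[200,0,0,0,0,0,0],[150,0,0,0,0,0,0],[135,0,0,0,0,0,0],[135,0,0,0,0,0,0],[135,-2,0,0,0,0,0],[135,-5,0,0,0,0,0],[135,-9,0,0,0,0,0],[135,-11,0,0,0,0,0]]]'

```text
time: 16.0
tool_pos: [637.9, 176.9, 194.2]
tcp_rot: [18.7, 89.7, 10.6]
ft_force: [0.8, 0.4, 0.6]
finger_gap: 40.4
```

Run:
```python
from mv import *
from m import get,near,rect
st()
snap(r,'wrist','n')
W,I=get('wrist','n'); 
for y in(230,177):
  P=W[near(W,640,y,28,93,108)]; print(len(P),rect(P),P.mean(0))
for n in ['top','scene']:
  snap(r,n,'n')
  W,I=get(n,'n')
  for nm,x,y in [('tin',432,-108)]:
    P=W[near(W,x,y,60,92,101)]; print(nm,len(P),P.mean(0).round(1) if len(P) else '')
    P=W[near(W,x,y,45,53,60)]; print(rect(P))
P,Q,s=cur()
plan([460,100,190],tgt(16,near=Q))
plan([432.2,-107,190],tgt(16,near=Q))
```

```text
t 16.0 tcp [637.9 176.9 194.2] appr [ 0.004  0.001 -1.   ] jaw [ 0.99  -0.141  0.004] F [0.8 0.4 0.6] gap 40.4 J [11. 18. 77. -0. 85. 19.]
785 [641.5 228.5  25.5  24.6  81.7] [641.50455875 229.01732249 100.31030441]
692 [635.8 177.7  25.3  24.6  84.3] [635.78397515 178.19438531 100.18603831]
tin 97 [ 431.3 -106.6   95. ]
[ 431.5 -106.2   47.2   47.5   20.6]
tin 61 [ 434.2 -107.6   94.1]
[ 434.7 -107.9   48.2   46.9   20.2]
shift cm [0.16, -10.13, -16.52] turn [-24.12, 0.24, -0.03] rows>= 4
shift cm [0.13, -31.01, -16.35] turn [-24.12, 0.24, -0.03] rows>= 8
```

servo_tool --commands '[[[60,0,-3,-3.5,-5,0,0],[60,0,-6.5,-7,-12,0,0],[60,0,-10,-10,-20,0,0],[60,0,-14,-13,-28.6,0,0],[60,0,-18,-15.5,-28.6,0,0],[60,1,-22.5,-16.3,-28.6,0,0],[60,3,-27,-16.3,-28.6,0,0],[60,4,-31,-16.3,-28.6,0,0]]]'

```text
time: 16.95
tool_pos: [428.9, -108.3, 147.1]
tcp_rot: [142.2, 89.8, 162.7]
ft_force: [0.6, 0.4, 0.9]
finger_gap: 65.1
```

servo_tool --commands '[[[60,0,0,0,0,0,0],[60,0,0,0,0,0,0]]]'

```text
time: 17.15
tool_pos: [429.9, -107.6, 148.2]
tcp_rot: [133.9, 89.8, 154.2]
ft_force: [0.4, -0.2, -0.7]
finger_gap: 64.8
```

Run:
```python
from mv import *
from m import get,near,rect
st()
im,_,_=snap(r,'wrist','o');cv2.imwrite('pics/w_o.png',im[:,:,::-1])
W,I=get('wrist','o'); P=W[near(W,432,-107,35,91,101)]; print(len(P),rect(P),P.mean(0));P=W[near(W,432,-107,45,53,60)]; print(rect(P))
P,Q,s=cur()
plan([432,-107,74],tgt(20.5,near=Q))
```

```text
t 17.15 tcp [ 429.9 -107.6  148.2] appr [-0.003  0.001 -1.   ] jaw [ 0.938  0.347 -0.002] F [ 0.4 -0.2 -0.7] gap 64.8 J [-21. -14. 115.   0.  80. -41.]
937 [ 431.7 -107.3   24.9   25.3   20.5] [ 431.25166482 -106.69658159   95.34271615]
[ 431.5 -107.4   48.    47.7   21.3]
shift cm [7.48, -0.08, 0.14] turn [-0.09, -0.08, -0.1] rows>= 2
```

View pics/w_o.png

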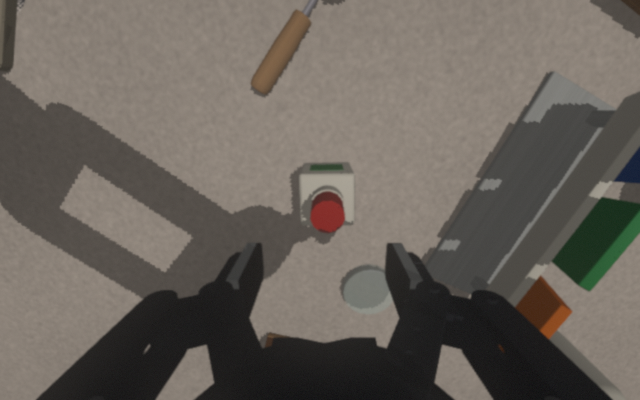

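Tin (cap at (326,212)) is squared to the jaws. Grip it.

servo_tool --commands '[[[60,3,-0.1,0.1,0,0,0],[60,6,-0.1,0.1,0,0,0],[60,7.3,-0.1,0.1,0,0,0],[60,7.3,-0.1,0.1,0,0,0],[255,7.3,-0.1,0.1,0,0,0],[255,7.3,-0.1,0.1,0,0,0],[255,7.3,-0.1,0.1,0,0,0],[255,7.3,-0.1,0.1,0,0,0]]]'

```text
time: 18.0
tool_pos: [433.8, -108.2, 78.8]
tcp_rot: [-43.0, 89.8, -22.5]
ft_force: [-2.0, -0.2, 6.6]
finger_gap: 24.5
```

servo_tool --commands '[[[255,0,0,0,0,0,0],[255,-5,0,0,0,0,0],[255,-10,0,0,0,0,0],[255,-11.5,0,0,0,0,0],[255,-11.5,0,0,0,0,0]]]'

```text
time: 18.5
tool_pos: [434.8, -108.6, 195.8]
tcp_rot: [-40.9, 89.6, -20.4]
ft_force: [1.0, 0.4, -1.8]
finger_gap: 24.2
```

Run:
```python
from mv import *
st()
P,Q,s=cur()
u=np.array([.99,-.141,0]);v=np.array([.141,.99,0]);c=np.array([613.7,207.2,0])
p=c-27*u+0*v; print(p)
plan([450,100,190],tgt(-8.1,near=Q))
plan([*p[:2],190],tgt(-8.1,near=Q))
```

```text
t 18.5 tcp [ 434.8 -108.6  195.8] appr [ 0.007 -0.003 -1.   ] jaw [0.937 0.35  0.006] F [ 1.   0.4 -1.8] gap 24.2 J [-21. -16. 111.   0.  84. -41.]
[586.97  211.007   0.   ]
shift cm [0.54, 19.02, 8.72] turn [28.57, 0.38, 0.19] rows>= 5
shift cm [0.61, 24.63, 25.43] turn [28.57, 0.38, 0.19] rows>= 8
```

servo_tool --commands '[[[255,0.5,3,1,5,0,0],[255,0.5,7,3,12,0,0],[255,0.5,11,5,20,0,0],[255,0.5,15,7,28.6,0,0],[255,0.5,19,8.7,28.6,0,0],[255,0.5,21,13,28.6,0,0],[255,0.5,22.5,17,28.6,0,0],[255,0.5,24.6,21,28.6,0,0]]]'

```text
time: 19.3
tool_pos: [543.0, 197.2, 184.0]
tcp_rot: [-149.9, 89.8, -158.0]
ft_force: [1.0, -0.2, -1.0]
finger_gap: 24.0
```

servo_tool --commands '[[[255,0,0,0,0,0,0],[255,0,0,0,0,0,0]]]'

```text
time: 19.5
tool_pos: [541.8, 196.4, 183.1]
tcp_rot: [-155.7, 89.6, -163.7]
ft_force: [0.5, -0.7, -1.5]
finger_gap: 24.1
```

Run:
```python
from mv import *
st()
P,Q,s=cur()
plan([587,211,190],tgt(-8.1,near=Q))
```

```text
t 19.5 tcp [541.8 196.4 183.1] appr [-0.006 -0.002 -1.   ] jaw [ 0.99  -0.14  -0.006] F [ 0.5 -0.7 -1.5] gap 24.1 J [15.  6. 92. -0. 82. 23.]
shift cm [-0.72, 2.08, 4.27] turn [0.06, -0.32, 0.14] rows>= 1
```

servo_tool --commands '[[[255,0,1,2.2,0,-0.3,0],[255,0,2,4.2,0,-0.3,0],[255,2,2,4.2,0,-0.3,0],[255,2,2,4.2,0,-0.3,0],[255,2,2,4.2,0,-0.3,0]]]'

```text
time: 20.0
tool_pos: [586.2, 208.9, 166.0]
tcp_rot: [-26.1, 89.8, -34.3]
ft_force: [0.0, 0.6, -1.7]
finger_gap: 24.4
```

Run:
```python
from mv import *
st()
P,Q,s=cur()
im,_,_=snap(r,'wrist','p');cv2.imwrite('pics/w_p.png',im[:,:,::-1])
im,_,_=snap(r,'scene','p');cv2.imwrite('pics/s_p.png',cv2.resize(im[90:290,290:520,::-1],None,fx=3,fy=3))
plan([587,211,90],tgt(-8.1,near=Q))
```

```text
t 20.0 tcp [586.2 208.9 166. ] appr [ 0.002 -0.002 -1.   ] jaw [ 0.99  -0.142  0.003] F [ 0.   0.6 -1.7] gap 24.4 J [15. 13. 86. -0. 81. 23.]
shift cm [7.77, 0.14, -0.1] turn [-0.05, 0.32, -0.0] rows>= 2
```

View pics/w_p.png

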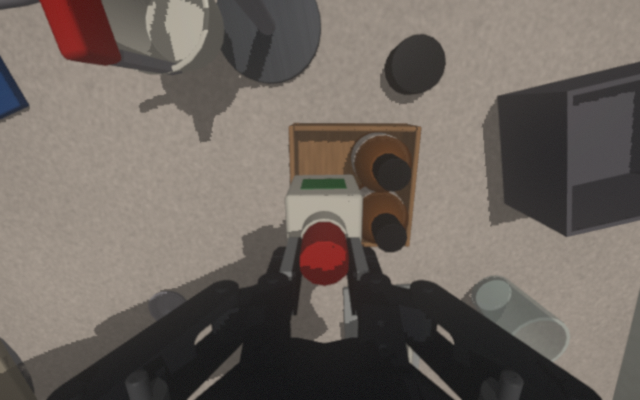

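View pics/s_p.png

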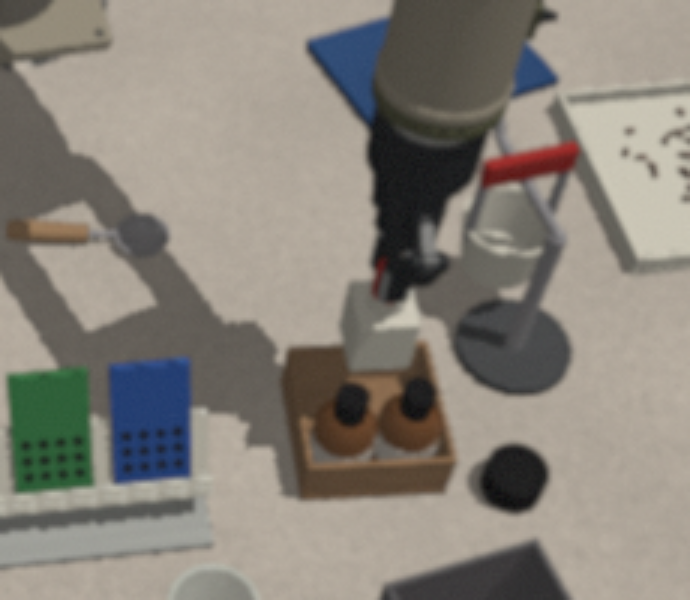

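servo_tool --commands '[[[255,1.5,0.1,-0.1,0,0.3,0],[255,3,0.1,-0.1,0,0.3,0],[255,4.5,0.1,-0.1,0,0.3,0],[255,5.5,0.1,-0.1,0,0.3,0],[255,6.5,0.1,-0.1,0,0.3,0],[255,7.5,0.1,-0.1,0,0.3,0],[255,7.5,0.1,-0.1,0,0.3,0]]]'

```text
time: 20.8
tool_pos: [586.1, 210.8, 89.9]
tcp_rot: [-155.9, 89.8, -164.0]
ft_force: [-0.2, -0.9, -1.5]
finger_gap: 24.3
```

Run:
```python
from mv import *
st()
P,Q,s=cur()
im,_,_=snap(r,'wrist','q');cv2.imwrite('pics/w_q.png',im[:,:,::-1])
```

```text
t 20.8 tcp [586.1 210.8  89.9] appr [-0.003 -0.001 -1.   ] jaw [ 0.99  -0.141 -0.003] F [-0.2 -0.9 -1.5] gap 24.3 J [15. 17. 89. -0. 74. 23.]
```

View pics/w_q.png

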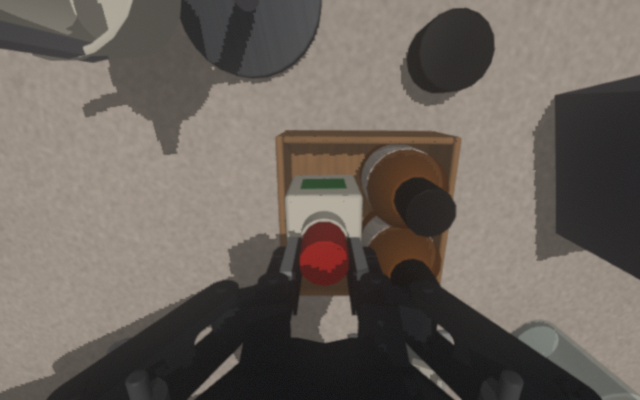

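servo_tool --commands '[[[255,0.3,0,0,0,0,0],[255,0.55,0,0,0,0,0],[255,0.7,0,0,0,0,0],[255,0.8,0,0,0,0,0],[255,0.8,0,0,0,0,0]]]'

```text
time: 21.35
tool_pos: [587.3, 211.1, 84.2]
tcp_rot: [24.4, 90.0, 16.3]
ft_force: [-0.2, 0.4, -1.8]
finger_gap: 24.4
```

servo_tool --commands '[[[255,0.2,0,0,0,0,0],[255,0.3,0,0,0,0,0],[255,0.3,0,0,0,0,0]]]'

```text
time: 21.65
tool_pos: [588.1, 211.7, 83.9]
tcp_rot: [34.4, 89.9, 26.3]
ft_force: [-7.6, -1.1, 15.3]
finger_gap: 24.0
```

servo_tool --commands '[[[255,-0.2,0,0,0,0,0],[200,-0.2,0,0,0,0,0],[150,-0.2,0,0,0,0,0],[135,-0.2,0,0,0,0,0],[135,-0.2,0,0,0,0,0],[135,-3,0,0,0,0,0],[135,-7,0,0,0,0,0],[135,-11,0,0,0,0,0]]]'

```text
time: 22.45
tool_pos: [586.4, 210.8, 191.1]
tcp_rot: [-154.9, 89.9, -163.0]
ft_force: [0.6, 0.9, -0.5]
finger_gap: 40.1
```

servo_tool --commands '[[[60,-4,-2,0,0,0,0],[60,-4,-2,0,0,0,0]]]'

```text
time: 22.65
tool_pos: [587.8, 190.5, 239.1]
tcp_rot: [16.7, 89.3, 8.5]
ft_force: [0.3, 0.0, 0.2]
finger_gap: 65.2
```

Run:
```python
from mv import *
from m import get,near,rect
st()
im,_,_=snap(r,'wrist','r');cv2.imwrite('pics/w_r.png',im[:,:,::-1])
W,I=get('wrist','r'); 
for x,y in((640,230),(637,177),(587,211)):
  P=W[near(W,x,y,28,93,108)]; print(len(P),rect(P),P.mean(0))
```

```text
t 22.65 tcp [587.8 190.5 239.1] appr [ 0.011  0.002 -1.   ] jaw [ 0.99  -0.142  0.011] F [0.3 0.  0.2] gap 65.2 J [13.  9. 82. -0. 88. 21.]
572 [641.4 229.   24.8  25.4  38. ] [640.96987296 229.15662583 100.2401722 ]
506 [635.4 177.4  24.5  25.5  38.3] [635.18040874 178.1067936  100.18615953]
528 [587.1 213.3  25.   24.8  80.4] [587.32470581 213.65390114 100.2834821 ]
```

View pics/w_r.png

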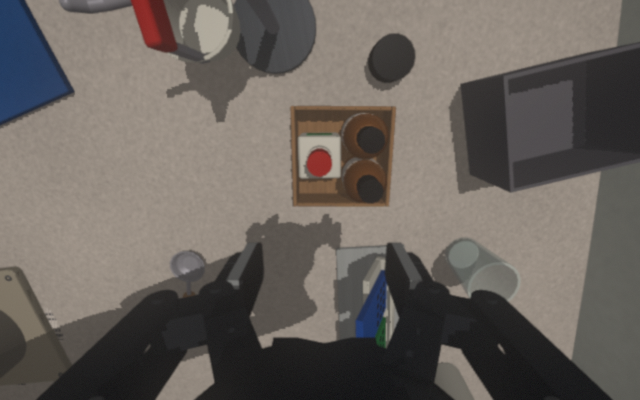

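```bash
cat > pl.py <<'E'
from m import *
az=np.radians(-5.2); le=0.45
ex=np.array([np.cos(az),np.sin(az),0]); ey=np.array([-np.sin(az),np.cos(az),0])
zp=-np.sin(le)*ex+np.array([0,0,np.cos(le)]); nf=np.cos(le)*ex+np.array([0,0,np.sin(le)])
def masks(W,I):
    r_,g,b=I.T
    reg=(W[:,0]>560)&(W[:,0]<720)&(W[:,1]>-200)&(W[:,1]<100)&(W[:,2]>60)
    return dict(orange=reg&(r_>70)&(g<r_*0.65)&(b<g),green=reg&(g>r_*1.5)&(g>b*1.2),blue=reg&(b>r_*1.7)&(b>g*1.4))
def fit(n,tag):
    W,I=get(n,tag)
    for k,m in masks(W,I).items():
        P=W[m]
        if len(P)<30: continue
        h=P@nf; f=np.percentile(h,97) ; fm=abs(h-np.median(h[h>f-3]))<2.0
        d=np.median(h[fm]); w=P@ey; t=P@zp
        lo,hi=np.percentile(w,[1,99]); top=np.percentile(t,99.5)
        F=P[fm]; 
        mid=nf*(d-4)+ey*(lo+hi)/2+zp*top
        print(n,tag,k,'front',d.round(1),'w',(hi-lo).round(1),'topmid',mid.round(1),'n',fm.sum(),len(P))
if __name__=='__main__':
    for n,t in [('top','n'),('scene','n'),('top','a'),('scene','a')]: fit(n,t)
E
python3 pl.py
python3 - <<'E'
from mv import *
from pl import zp,nf
print(zp,nf)
E
```

```text
top n orange front 602.8 w 57.4 topmid [ 587.5 -124.2  142.2] n 203 271
top n green front 602.8 w 56.9 topmid [593.9 -49.5 142.8] n 171 237
top n blue front 602.8 w 56.0 topmid [600.9  25.5 142.5] n 128 176
scene n orange front 604.0 w 55.4 topmid [ 589.8 -127.1  139.8] n 588 892
scene n green front 603.7 w 54.8 topmid [596.4 -51.3 139.5] n 587 872
scene n blue front 603.7 w 55.6 topmid [603.3  23.4 139.3] n 601 878
top a orange front 602.8 w 57.5 topmid [ 587.2 -124.3  142.7] n 205 273
top a green front 602.8 w 56.6 topmid [593.9 -49.5 143.1] n 159 224
top a blue front 602.8 w 56.9 topmid [601.   25.2 142.4] n 178 239
scene a orange front 603.8 w 55.5 topmid [ 589.8 -127.   139.2] n 619 882
scene a green front 603.9 w 54.4 topmid [596.7 -51.6 139.3] n 570 850
scene a blue front 603.6 w 55.5 topmid [603.4  23.4 138.9] n 594 871
[-0.43317539  0.03942205  0.9004471 ] [ 0.89674122 -0.08160984  0.43496553]
```

```bash
cat >> mv.py <<'E'
from pl import zp,nf,ex,ey
Rp=R.from_matrix(np.c_[-zp,np.cross(nf,-zp),nf])
TOP=dict(blue=np.array([602,24.6,141]),green=np.array([595,-50.3,141.]),orange=np.array([588.5,-125.6,141]))
E
python3 - <<'E'
from mv import *
plan(TOP['blue']+36*zp,Rp)
E
```

```text
shift cm [6.19, -16.34, 2.28] turn [-2.96, -25.37, 0.55] rows>= 4
```

servo_tool --commands '[[[60,0,-4,0.5,0,-6,0],[60,0,-8,1,-1,-13,0],[60,3,-12.5,1.7,-2,-20,0.3],[60,6.2,-16.3,2.3,-3,-25.4,0.5],[60,6.2,-16.3,2.3,-3,-25.4,0.5],[60,6.2,-16.3,2.3,-3,-25.4,0.5],[60,6.2,-16.3,2.3,-3,-25.4,0.5]]]'

```text
time: 23.4
tool_pos: [585.6, 27.0, 170.9]
tcp_rot: [-0.3, 64.5, -5.4]
ft_force: [0.7, -0.7, 0.2]
finger_gap: 65.2
```

Run:
```python
from mv import *
from pl import fit
st()
im,_,_=snap(r,'wrist','s');cv2.imwrite('pics/w_s.png',im[:,:,::-1])
fit('wrist','s')
plan(TOP['blue']-44*zp,Rp)
```

```text
t 23.4 tcp [585.6  27.  170.9] appr [ 0.429 -0.041 -0.902] jaw [ 0.899 -0.08   0.431] F [ 0.7 -0.7  0.2] gap 65.2 J [ -1. -16. 118.  -2.  53.   5.]
wrist s green front 600.5 w 51.3 topmid [593.1 -45.8 140. ] n 366 635
wrist s blue front 600.6 w 57.7 topmid [599.6  25.9 140.2] n 507 955
shift cm [7.89, -0.12, 0.06] turn [0.16, -0.13, 0.07] rows>= 2
```

View pics/w_s.png

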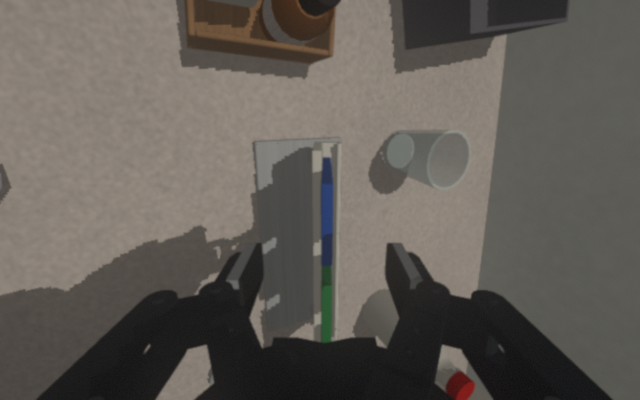

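servo_tool --commands '[[[60,3,-0.1,0,0,0,0],[60,6,-0.1,0,0,0,0],[60,7.7,-0.1,0,0,0,0],[60,7.7,-0.1,0,0,0,0],[255,7.7,-0.1,0,0,0,0],[255,7.7,-0.1,0,0,0,0],[255,7.7,-0.1,0,0,0,0],[255,7.7,-0.1,0,0,0,0]]]' --force 40

```text
time: 24.25
tool_pos: [619.0, 22.6, 102.3]
tcp_rot: [-0.4, 64.3, -5.4]
ft_force: [32.9, -1.1, -3.8]
finger_gap: 7.4
```

servo_tool --commands '[[[255,0,0,0,0,0,0],[255,0,0,0,0,0,0],[255,0,0,0,0,0,0]]]'

```text
time: 24.55
tool_pos: [619.6, 22.4, 102.8]
tcp_rot: [-0.3, 64.2, -5.4]
ft_force: [6.3, 0.4, 3.0]
finger_gap: 7.4
```

Run:
```python
from mv import *
st()
im,_,_=snap(r,'scene','t');cv2.imwrite('pics/s_t.png',cv2.resize(im[130:330,230:460,::-1],None,fx=3,fy=3))
```

```text
t 24.55 tcp [619.6  22.4 102.8] appr [ 0.433 -0.041 -0.9  ] jaw [ 0.897 -0.079  0.435] F [6.3 0.4 3. ] gap 7.4 J [ -2.  -5. 116.  -2.  43.   5.]
```

View pics/s_t.png

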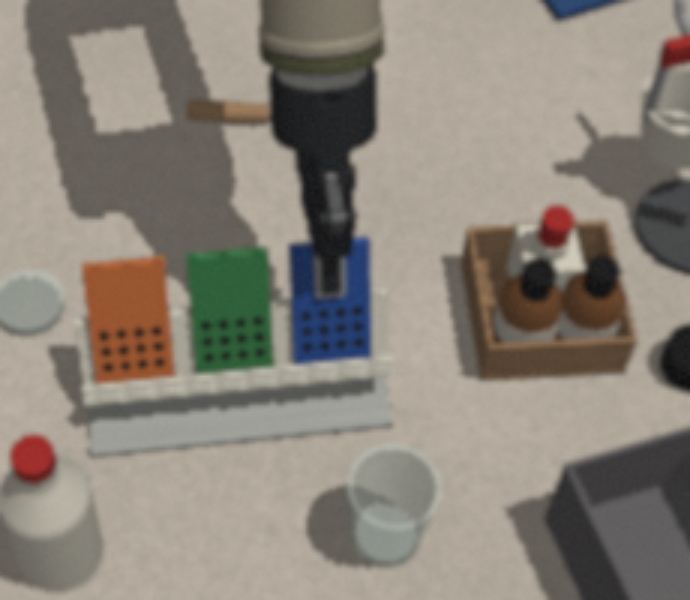

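Run:
```python
from mv import *
P,Q,s=cur()
plan(P+70*zp)
T=tgt(6.2,near=Q)
plan([600,-60,235],T)
plan([569.9,-336.8,205],T)
```

```text
shift cm [-7.0, -0.01, 0.0] turn [0.0, 0.0, 0.0] rows>= 2
shift cm [-12.41, -8.42, 4.65] turn [-11.1, 25.69, 2.68] rows>= 4
shift cm [-9.88, -36.25, 2.84] turn [-11.1, 25.69, 2.68] rows>= 8
```

servo_tool --commands '[[[255,-1,0,0,0,0,0],[255,-4,0,0,0,0,0],[255,-8,0,0,0,0,0],[255,-12,0,1,-2,5,0.5],[255,-13,-3,2.5,-6,12,1],[255,-12.4,-7,4.6,-9,18,2],[255,-12.4,-8.4,4.6,-11.1,25.7,2.7],[255,-12.4,-8.4,4.6,-11.1,25.7,2.7]]]'

```text
time: 25.4
tool_pos: [598.4, -62.4, 227.4]
tcp_rot: [170.0, 89.0, 176.1]
ft_force: [-1.0, -0.4, -1.4]
finger_gap: 7.2
```

Run:
```python
from mv import *
st()
P,Q,s=cur()
T=tgt(6.2,near=Q)
plan([569.9,-336.8,205],T)
```

```text
t 25.4 tcp [598.4 -62.4 227.4] appr [-0.018  0.001 -1.   ] jaw [ 0.994  0.106 -0.017] F [-1.  -0.4 -1.4] gap 7.2 J [-11.   9.  84.  -0.  88. -17.]
shift cm [2.26, -26.99, -5.7] turn [-0.11, -0.99, -0.18] rows>= 6
```

servo_tool --commands '[[[255,0,-4,-1,0,-1,0],[255,0,-8.5,-2,0,-1,0],[255,0,-13,-3,0,-1,0],[255,0,-17.5,-4,0,-1,0],[255,1,-22,-5,0,-1,0],[255,2.2,-27,-5.7,0,-1,0],[255,2.2,-27,-5.7,0,-1,0],[255,2.2,-27,-5.7,0,-1,0]]]'

```text
time: 26.2
tool_pos: [569.5, -334.6, 209.3]
tcp_rot: [7.1, 89.4, 13.2]
ft_force: [0.2, 0.4, -0.6]
finger_gap: 7.7
```

servo_tool --commands '[[[255,0,0,0,0,0,0],[255,0,0,0,0,0,0]]]'

```text
time: 26.4
tool_pos: [571.0, -332.7, 210.7]
tcp_rot: [1.2, 89.3, 7.5]
ft_force: [0.2, -0.2, -0.7]
finger_gap: 7.4
```

Run:
```python
from mv import *
from m import get,near,rect
st()
im,_,_=snap(r,'wrist','u');cv2.imwrite('pics/w_u.png',im[:,:,::-1])
im,_,_=snap(r,'scene','u');cv2.imwrite('pics/s_u.png',cv2.resize(im[130:330,100:300,::-1],None,fx=3,fy=3))
snap(r,'top','u')
for n in ['wrist','top','scene']:
    W,I=get(n,'u'); P=W[near(W,520,-342,120,38,52)]; print(n,len(P),rect(P))
```

```text
t 26.4 tcp [ 571.  -332.7  210.7] appr [ 0.012  0.002 -1.   ] jaw [0.994 0.11  0.012] F [ 0.2 -0.2 -0.7] gap 7.4 J [-35.  17.  77.   0.  86. -41.]
wrist 9262 [ 519.3 -342.8  172.1   84.3    6. ]
top 625 [ 551.2 -333.   108.9   77.2    4.8]
scene 1409 [ 522.5 -342.9  174.5   82.7    6. ]
```

View pics/w_u.png

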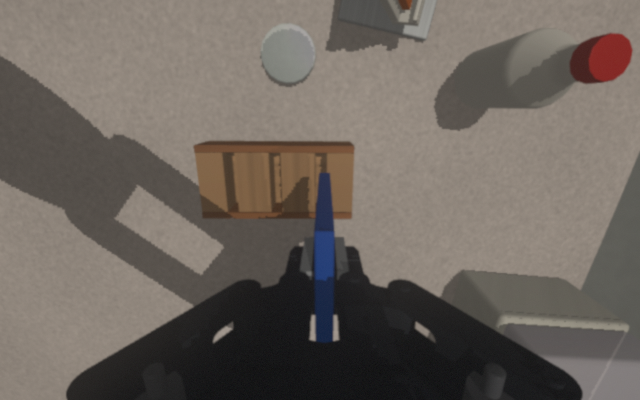

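View pics/s_u.png

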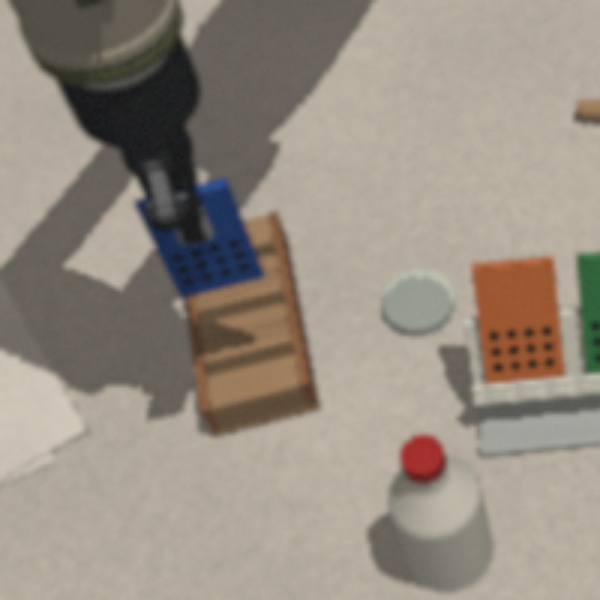

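Run:
```python
from mv import *
from m import get,near,rect
for n,t,c in [('wrist','u',(519.3,-342.8)),('top','a',(519.6,-341)),('top','n',(519.6,-341)),('scene','a',(521.5,-343))]:
    W,I=get(n,t); a=np.radians(6.1); X=np.array([np.cos(a),np.sin(a)]);Y=np.array([-np.sin(a),np.cos(a)])
    q=W[:,:2]-c; x=q@X;y=q@Y
    for s in(-50,0,50):
        m=(abs(x-s)<14)&(abs(y)<28)&(W[:,2]<49)&(W[:,2]>-10)
        xs=x[m];zs=W[m,2]
        # profile
        b=np.arange(-14,15,2); idx=np.digitize(xs-s,b)
        print(n,t,s,[ (int(b[i-1]),int(np.median(zs[idx==i])),int(np.percentile(zs[idx==i],90))) for i in range(1,len(b)) if (idx==i).sum()>3])
W,I=get('wrist','u')
r_,g,b=I.T
m=(b>r_*1.7)&(b>g*1.4)&(W[:,2]>80)&(np.hypot(W[:,0]-571,W[:,1]+333)<90)
P=W[m];print(len(P),P.min(0),P.max(0)); 
for z in range(130,260,10):
    q=P[abs(P[:,2]-z)<5]
    if len(q)>5: print(z,len(q),q.mean(0).round(1),((q[:,:2]-[571,-332.7])@[np.cos(np.radians(6.3)),np.sin(np.radians(6.3))]).min().round(1),((q[:,:2]-[571,-332.7])@[np.cos(np.radians(6.3)),np.sin(np.radians(6.3))]).max().round(1))
```

```text
wrist u -50 [(-14, 43, 44), (-12, 43, 44), (-10, 43, 44), (-8, 42, 44), (-6, 24, 40), (-4, 8, 9), (6, 43, 44), (8, 43, 44), (10, 43, 44), (12, 43, 44)]
wrist u 0 [(-14, 43, 44), (-12, 43, 44), (-10, 43, 44), (-8, 29, 43), (-6, 8, 9), (-4, 8, 9), (-2, 8, 9), (0, 8, 9), (6, 43, 44), (8, 43, 44), (10, 43, 44), (12, 43, 44)]
wrist u 50 [(-14, 43, 44), (-12, 43, 44), (-10, 43, 44), (-8, 43, 44), (-6, 8, 9), (-4, 8, 9), (-2, 8, 9), (0, 8, 9), (2, 8, 9), (4, 8, 9), (6, 43, 44), (8, 43, 44), (10, 43, 44), (12, 43, 44)]
top a -50 [(-14, 42, 43), (-12, 42, 44), (-10, 42, 45), (-6, 9, 10), (-4, 7, 9), (-2, 6, 8), (0, 7, 9), (2, 7, 9), (4, 17, 40), (6, 41, 44), (8, 42, 44), (10, 42, 44), (12, 42, 43)]
top a 0 [(-14, 42, 43), (-12, 42, 43), (-10, 42, 46), (-8, 42, 43), (-4, 6, 11), (-2, 6, 10), (0, 6, 8), (2, 6, 8), (4, 8, 32), (6, 35, 43), (8, 41, 43), (10, 42, 44), (12, 42, 45)]
top a 50 [(-14, 42, 44), (-12, 41, 45), (-10, 42, 44), (-8, 41, 44), (-2, 8, 11), (0, 8, 9), (2, 7, 9), (4, 7, 11), (6, 29, 43), (8, 42, 45), (10, 43, 45), (12, 41, 42)]
top n -50 [(-14, 42, 45), (-12, 42, 45), (-10, 42
[... 741 characters left out ...]
0, 41), (6, 41, 43), (8, 42, 43), (10, 41, 43), (12, 41, 43)]
scene a 50 [(-14, 41, 43), (-12, 41, 43), (-10, 38, 43), (-8, 34, 41), (-6, 34, 42), (4, 39, 40), (6, 41, 42), (8, 41, 44), (10, 42, 44), (12, 42, 44)]
2767 [ 563.39766867 -356.52056131  152.8984038 ] [ 575.98705675 -301.88018094  286.41465493]
160 23 [ 568.3 -302.6  160.1] -1.6 3.1
170 30 [ 568.  -302.5  170.4] -2.3 2.9
180 36 [ 567.9 -302.7  180. ] -2.3 2.8
190 43 [ 567.8 -302.7  190.2] -2.3 2.9
200 57 [ 567.6 -302.6  200.4] -2.9 2.9
210 63 [ 567.5 -302.7  210.4] -3.3 2.8
220 82 [ 567.3 -302.7  220.1] -3.3 2.7
230 120 [ 567.8 -304.3  230.3] -3.7 4.6
240 145 [ 567.5 -304.3  240.3] -4.0 4.1
250 2160 [ 569.4 -325.3  252. ] -5.0 3.6
```

Run:
```python
from mv import *
st()
P,Q,s=cur()
plan([569.2,-337.1,125],tgt(6.1,near=Q))
```

```text
t 26.55 tcp [ 570.9 -333.1  210.4] appr [ 0.011  0.002 -1.   ] jaw [0.994 0.11  0.012] F [ 0.3 -0.2 -0.3] gap 7.4 J [-35.  17.  77.   0.  86. -41.]
shift cm [8.54, -0.38, -0.31] turn [0.21, 0.66, -0.02] rows>= 2
```

servo_tool --commands '[[[255,3,-0.4,-0.2,0,0.4,0],[255,6,-0.4,-0.2,0,0.4,0],[255,8.5,-0.4,-0.2,0,0.4,0],[255,8.5,-0.4,-0.2,0,0.4,0],[255,8.5,-0.4,-0.2,0,0.4,0]]]'

```text
time: 27.05
tool_pos: [569.7, -337.7, 124.8]
tcp_rot: [27.0, 89.8, 33.3]
ft_force: [0.9, -0.5, 0.9]
finger_gap: 7.3
```

Run:
```python
from mv import *
from m import get,near,rect
st()
P,Q,s=cur()
plan([569.2,-337.1,125],tgt(6.1,near=Q))
im,_,_=snap(r,'wrist','v');cv2.imwrite('pics/w_v.png',im[:,:,::-1])
W,I=get('wrist','v'); a=np.radians(6.1); X=np.array([np.cos(a),np.sin(a)]);Y=np.array([-np.sin(a),np.cos(a)])
P=W[near(W,520,-342,120,38,52)]; print(len(P),rect(P))
q=W[:,:2]-[519.5,-342.4]; x=q@X;y=q@Y
for s in (-50,0,50):
    m=(abs(x-s)<14)&(y>-28)&(y<32)&(W[:,2]<30)&(W[:,2]>-10); print(s,m.sum(),np.percentile(x[m],[1,99]).round(1),np.percentile(y[m],[1,99]).round(1))
r_,g,b=I.T
m=(b>r_*1.7)&(b>g*1.4)&(y>25)&(y<45); 
for z in range(60,140,10):
    k=m&(abs(W[:,2]-z)<5)
    if k.sum()>5: print(z,k.sum(),(x[k].mean()).round(1),x[k].min().round(1),x[k].max().round(1),y[k].mean().round(1))
```

```text
t 27.05 tcp [ 569.7 -337.7  124.8] appr [ 0.003  0.002 -1.   ] jaw [0.994 0.109 0.003] F [ 0.9 -0.5  0.9] gap 7.3 J [-35.  21.  81.   0.  78. -41.]
shift cm [-0.02, 0.07, -0.04] turn [0.15, 0.18, -0.09] rows>= 1
16469 [ 519.3 -343.1  172.4   84.8    5.8]
-50 527 [-57.  -55.7] [-27.4  28.8]
0 701 [-7.1 -0.5] [-27.2  27.8]
50 207 [43.2 56.4] [-3.5 27.5]
70 18 50.6 48.2 53.1 29.7
80 27 50.3 47.6 53.0 29.6
90 35 50.3 47.6 52.8 29.7
100 43 50.3 47.7 53.2 29.6
110 53 50.3 47.3 53.1 29.5
120 60 50.1 47.4 52.9 29.6
130 82 50.0 47.0 53.1 29.5
```

View pics/w_v.png

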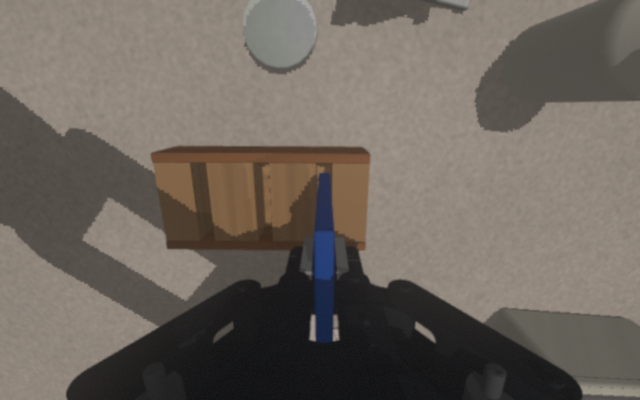

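servo_tool --commands '[[[255,0.8,0,-0.06,0,0.1,0],[255,1.6,0,-0.06,0,0.1,0],[255,2.2,0,-0.06,0,0.1,0],[255,2.6,0,-0.06,0,0.1,0],[255,3,0,-0.06,0,0.1,0]]]'

```text
time: 27.6
tool_pos: [569.0, -338.2, 94.0]
tcp_rot: [43.4, 89.9, 49.6]
ft_force: [0.2, -0.3, -0.8]
finger_gap: 7.4
```

Run:
```python
from mv import *
st()
```

```text
t 27.6 tcp [ 569.  -338.2   94. ] appr [ 0.001  0.002 -1.   ] jaw [0.994 0.108 0.001] F [ 0.2 -0.3 -0.8] gap 7.4 J [-35.  22.  82.   0.  75. -41.]
```

Edge is ~14 mm into the slot without contact. Continue down.

servo_tool --commands '[[[255,0.6,0,0,0,0,0],[255,1.2,0,0,0,0,0],[255,1.7,0,0,0,0,0],[255,2.0,0,0,0,0,0],[255,2.0,0,0,0,0,0]]]'

```text
time: 28.1
tool_pos: [568.8, -338.0, 73.8]
tcp_rot: [60.8, 89.9, 67.0]
ft_force: [-0.3, -0.9, -0.9]
finger_gap: 7.4
```

servo_tool --commands '[[[255,0.15,0,0,0,0,0],[255,0.3,0,0,0,0,0],[255,0.3,0,0,0,0,0]]]'

```text
time: 28.4
tool_pos: [569.5, -338.4, 72.0]
tcp_rot: [14.0, 89.9, 20.2]
ft_force: [-1.2, 0.2, -1.0]
finger_gap: 7.3
```

servo_tool --commands '[[[255,0.2,0,0,0,0,0],[255,0.3,0,0,0,0,0],[255,0.3,0,0,0,0,0]]]'

```text
time: 28.7
tool_pos: [569.9, -338.5, 71.9]
tcp_rot: [-0.8, 89.8, 5.4]
ft_force: [-7.5, 6.0, 19.7]
finger_gap: 7.5
```

servo_tool --commands '[[[255,-0.25,0,0,0,0,0],[225,-0.25,0,0,0,0,0],[200,-0.25,0,0,0,0,0],[190,-0.25,0,0,0,0,0],[190,-0.25,0,0,0,0,0],[190,-3,0,0,0,0,0],[190,-7,0,0,0,0,0],[190,-11,0,0,0,0,0]]]'

```text
time: 29.5
tool_pos: [568.3, -338.0, 178.6]
tcp_rot: [88.9, 89.8, 95.1]
ft_force: [-0.1, -0.9, 1.4]
finger_gap: 21.8
```

servo_tool --commands '[[[60,-3,4,0,0,0,0],[60,-5,8,1,0,0,0],[60,-5,8,1,0,0,0]]]'

```text
time: 29.8
tool_pos: [572.8, -254.5, 233.7]
tcp_rot: [-8.5, 89.5, -2.1]
ft_force: [0.6, -0.3, 0.1]
finger_gap: 64.0
```

Run:
```python
from mv import *
from pl import fit,masks
from m import get,near,rect
st()
im,_,_=snap(r,'wrist','w');cv2.imwrite('pics/w_w.png',im[:,:,::-1])
im,_,_=snap(r,'scene','w');cv2.imwrite('pics/s_w.png',cv2.resize(im[130:330,130:380,::-1],None,fx=3,fy=3))
snap(r,'top','w'); fit('top','w'); fit('scene','w')
for n in['wrist','scene','top']:
    W,I=get(n,'w'); P=W[near(W,569,-338,45,100,125)]; print(n,len(P),rect(P) if len(P)>3 else '',P[:,2].max() if len(P) else '')
W,I=get('top','w')
for nm,x,y in [('jar1',643,230),('jar2',637,177),('tin',587,211)]:
    P=W[near(W,x,y,60,92,108)]; print(nm,len(P),P.mean(0).round(1) if len(P) else '')
plan(TOP['green']+45*zp,Rp)
```

```text
t 29.8 tcp [ 572.8 -254.5  233.7] appr [ 0.008 -0.    -1.   ] jaw [0.994 0.112 0.008] F [ 0.6 -0.3  0.1] gap 64.0 J [-29.  11.  81.   0.  87. -35.]
top w orange front 602.8 w 57.5 topmid [ 587.6 -124.2  142. ] n 202 272
top w green front 602.8 w 57.1 topmid [593.8 -49.7 143.3] n 132 197
scene w orange front 603.8 w 55.2 topmid [ 589.8 -127.1  139.2] n 631 894
scene w green front 603.7 w 54.3 topmid [596.7 -51.6 138.9] n 568 861
wrist 456 [ 568.4 -338.     8.    60.2    6.2] 115.6365466423689
scene 162 [ 570.7 -338.5   12.8   58.     5.9] 116.66338024915501
top 39 [ 570.7 -355.6    8.2   19.4    6.5] 114.66545683371214
jar1 271 [626.6 209.6 100.1]
jar2 218 [627.4 203.1  99.9]
tin 261 [613.7 208.1 100.1]
shift cm [4.69, 20.75, 2.82] turn [11.24, -25.63, -2.63] rows>= 5
```

View pics/s_w.png

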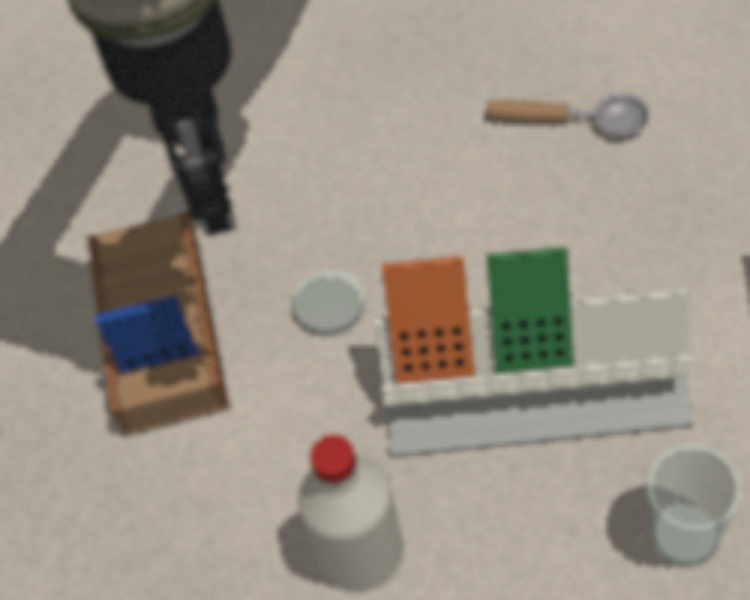

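servo_tool --commands '[[[60,0,4,0,2,-4,0],[60,0,8,0.5,4,-10,-1],[60,0,12,1,7,-16,-1.5],[60,1,16,2,10,-22,-2],[60,3,20.7,2.8,11.2,-25.6,-2.6],[60,4.7,20.7,2.8,11.2,-25.6,-2.6],[60,4.7,20.7,2.8,11.2,-25.6,-2.6],[60,4.7,20.7,2.8,11.2,-25.6,-2.6]]]'

```text
time: 30.75
tool_pos: [575.4, -50.0, 181.3]
tcp_rot: [0.0, 64.3, -5.2]
ft_force: [0.5, -0.6, -0.3]
finger_gap: 65.4
```

Run:
```python
from mv import *
st()
plan(TOP['green']-44*zp-0.6*nf,Rp)
```

```text
t 30.75 tcp [575.4 -50.  181.3] appr [ 0.431 -0.039 -0.901] jaw [ 0.898 -0.082  0.433] F [ 0.5 -0.6 -0.3] gap 65.4 J [-12. -19. 119.   4.  54.  -8.]
shift cm [8.88, 0.15, -0.04] turn [-0.04, -0.11, 0.0] rows>= 2
```

servo_tool --commands '[[[60,3,0.1,0,0,0,0],[60,6,0.1,0,0,0,0],[60,8,0.1,0,0,0,0],[60,8.7,0.1,0,0,0,0],[140,8.7,0.1,0,0,0,0],[190,8.7,0.1,0,0,0,0],[215,8.7,0.1,0,0,0,0],[225,8.7,0.1,0,0,0,0]]]' --force 25

```text
time: 31.55
tool_pos: [614.2, -51.6, 105.2]
tcp_rot: [0.0, 64.1, -5.2]
ft_force: [-0.6, 0.2, -0.2]
finger_gap: 10.0
```

servo_tool --commands '[[[235,0,0,0,0,0,0],[255,0,0,0,0,0,0],[255,0,0,0,0,0,0],[255,0,0,0,0,0,0]]]' --force 40

```text
time: 31.95
tool_pos: [614.1, -51.5, 105.0]
tcp_rot: [0.0, 64.1, -5.2]
ft_force: [-3.7, -1.1, 6.6]
finger_gap: 7.9
```

Run:
```python
from mv import *
st()
P,Q,s=cur()
print('below top',(TOP['green']-P)@zp,'y off',(TOP['green']-P)@ey, 'n',(TOP['green']-P)@nf)
T=tgt(6.1,near=Q)
plan([590,-130,235],T)
plan([519.5,-342.4,200],T)
```

```text
t 31.95 tcp [614.1 -51.5 105. ] appr [ 0.435 -0.039 -0.9  ] jaw [ 0.896 -0.081  0.437] F [-3.7 -1.1  6.6] gap 7.9 J [-11.  -7. 117.   4.  44.  -8.]
below top 40.68694375885295 y off -0.5020970336398445 n -1.552577257135124
shift cm [-12.43, -8.03, 4.16] turn [-11.09, 25.8, 2.54] rows>= 4
shift cm [-11.51, -29.82, -1.96] turn [-11.09, 25.8, 2.54] rows>= 7
```

servo_tool --commands '[[[255,-1,0,0,0,0,0],[255,-4,0,0,0,0,0],[255,-8,0,0,0,0,0],[255,-12,0,1,-2,5,0.5],[255,-13,-2,2.5,-6,12,1],[255,-12.5,-5,4.2,-9,18,2],[255,-12.4,-8,4.2,-11.1,25.8,2.5],[255,-12.4,-8,4.2,-11.1,25.8,2.5]]]'

```text
time: 32.75
tool_pos: [590.2, -132.8, 228.6]
tcp_rot: [168.5, 89.2, 174.5]
ft_force: [-1.2, 0.0, -1.9]
finger_gap: 7.6
```

Run:
```python
from mv import *
st()
P,Q,s=cur()
T=tgt(6.1,near=Q)
plan([519.5,-342.4,195],T)
```

```text
t 32.75 tcp [ 590.2 -132.8  228.6] appr [-0.014  0.001 -1.   ] jaw [ 0.994  0.105 -0.014] F [-1.2  0.  -1.9] gap 7.6 J [-17.   9.  84.  -0.  88. -23.]
shift cm [3.43, -20.11, -9.18] turn [-0.1, -0.79, -0.16] rows>= 5
```

servo_tool --commands '[[[255,0,-4,-2,0,-0.8,0],[255,0,-8,-4,0,-0.8,0],[255,0,-12,-6,0,-0.8,0],[255,1,-16,-8,0,-0.8,0],[255,2,-20.1,-9.2,0,-0.8,0],[255,3.4,-20.1,-9.2,0,-0.8,0],[255,3.4,-20.1,-9.2,0,-0.8,0],[255,3.4,-20.1,-9.2,0,-0.8,0]]]'

```text
time: 33.55
tool_pos: [519.9, -337.9, 199.8]
tcp_rot: [4.1, 89.3, 10.3]
ft_force: [-1.1, -0.4, -0.1]
finger_gap: 7.4
```

```bash
cat > rk.py <<'E'
from mv import *
from m import get,near,rect
def rk(tag,col,slot,z1):
    W,I=get('wrist',tag); a=np.radians(6.1); X=np.array([np.cos(a),np.sin(a)]);Y=np.array([-np.sin(a),np.cos(a)])
    q=W[:,:2]-[519.5,-342.4]; x=q@X;y=q@Y
    for s in (-50,0,50):
        m=(abs(x-s)<14)&(y>-28)&(y<32)&(W[:,2]<30)&(W[:,2]>-10)
        if m.sum()>10: print(s,m.sum(),np.percentile(x[m],[1,99]).round(1),np.percentile(y[m],[1,99]).round(1))
    r_,g,b=I.T
    c=dict(orange=(r_>50)&(g<r_*0.65)&(b<g*.8),green=(g>r_*1.5)&(g>b*1.2),blue=(b>r_*1.7)&(b>g*1.4))[col]
    m=c&(y>20)&(y<60)&(abs(x-slot)<30)
    for z in range(60,z1,10):
        k=m&(abs(W[:,2]-z)<5)
        if k.sum()>5: print(z,k.sum(),'x',x[k].mean().round(1),x[k].min().round(1),x[k].max().round(1),'y',y[k].mean().round(1))
E
python3 - <<'E'
from rk import *
st()
P,Q,s=cur()
plan([519.3,-342.4,128],tgt(6.1,near=Q))
im,_,_=snap(r,'wrist','x');cv2.imwrite('pics/w_x.png',im[:,:,::-1])
rk('x','green',0,200)
E
```

```text
t 33.55 tcp [ 519.9 -337.9  199.8] appr [ 0.012  0.002 -1.   ] jaw [0.994 0.107 0.012] F [-1.1 -0.4 -0.1] gap 7.4 J [-38.  11.  85.   1.  84. -44.]
shift cm [7.18, -0.45, -0.2] turn [0.02, 0.71, -0.05] rows>= 2
-50 464 [-57.1 -48.9] [-27.   27.6]
0 271 [-6.5  6.3] [-23.4  27.4]
50 26 [46.4 56.5] [25.3 29.5]
140 8 x 1.7 -0.7 3.6 y 33.4
150 21 x 1.6 -0.7 4.1 y 33.5
160 29 x 1.5 -1.4 3.9 y 33.5
170 36 x 1.2 -1.4 3.7 y 33.5
180 45 x 1.0 -1.4 3.8 y 33.5
190 51 x 0.9 -2.0 3.7 y 33.5
```

View pics/w_x.png

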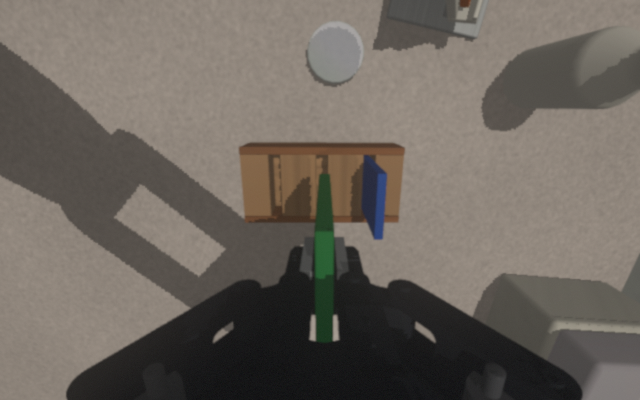

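servo_tool --commands '[[[255,3,-0.4,-0.1,0,0.5,0],[255,6,-0.4,-0.1,0,0.5,0],[255,7.2,-0.4,-0.1,0,0.5,0],[255,7.2,-0.4,-0.1,0,0.5,0],[255,7.2,-0.4,-0.1,0,0.5,0]]]'

```text
time: 34.1
tool_pos: [521.2, -343.1, 129.2]
tcp_rot: [-11.4, 89.7, -5.3]
ft_force: [-0.8, -0.3, -0.4]
finger_gap: 7.5
```

Run:
```python
from rk import *
st()
P,Q,s=cur()
plan([519.3,-342.4,128],tgt(6.1,near=Q))
snap(r,'wrist','y'); rk('y','green',0,140)
```

```text
t 34.1 tcp [ 521.2 -343.1  129.2] appr [ 0.005 -0.    -1.   ] jaw [0.994 0.107 0.005] F [-0.8 -0.3 -0.4] gap 7.5 J [-38.  15.  88.   0.  77. -44.]
shift cm [0.12, 0.09, -0.18] turn [0.05, 0.27, 0.05] rows>= 1
-50 675 [-57.1 -50.6] [-27.3  27.3]
0 270 [-6.7  6.4] [-21.2  26.4]
50 35 [47.  56.6] [25.5 29.5]
80 11 x 0.9 -0.5 3.6 y 28.1
90 21 x 2.1 -0.4 4.2 y 28.1
100 29 x 1.4 -1.0 4.0 y 28.1
110 40 x 1.6 -0.9 4.3 y 28.2
120 59 x 1.4 -1.4 4.3 y 28.2
130 65 x 1.3 -1.8 4.4 y 28.2
```

servo_tool --commands '[[[255,0,0.1,-0.18,0,0.2,0],[255,1,0.1,-0.18,0,0.2,0],[255,1.8,0.1,-0.18,0,0.2,0],[255,2.4,0.1,-0.18,0,0.2,0],[255,2.8,0.1,-0.18,0,0.2,0],[255,2.8,0.1,-0.18,0,0.2,0]]]'

```text
time: 34.75
tool_pos: [517.8, -342.1, 98.3]
tcp_rot: [134.2, 89.9, 140.3]
ft_force: [-0.3, -0.0, -0.2]
finger_gap: 7.6
```

Run:
```python
from mv import *
st()
```

```text
t 34.75 tcp [ 517.8 -342.1   98.3] appr [-0.002  0.001 -1.   ] jaw [ 0.994  0.106 -0.001] F [-0.3 -0.  -0.2] gap 7.6 J [-38.  16.  89.   0.  74. -44.]
```

servo_tool --commands '[[[255,0.4,0,0.1,0,0,0],[255,1,0,0.1,0,0,0],[255,1.6,0,0.1,0,0,0],[255,2.1,0,0.1,0,0,0],[255,2.4,0,0.1,0,0,0],[255,2.4,0,0.1,0,0,0]]]'

```text
time: 35.35
tool_pos: [519.1, -342.0, 74.8]
tcp_rot: [132.4, 89.9, 138.5]
ft_force: [-0.1, 0.8, -0.9]
finger_gap: 7.4
```

servo_tool --commands '[[[255,0.15,0,0,0,0,0],[255,0.3,0,0,0,0,0],[255,0.3,0,0,0,0,0]]]'

```text
time: 35.65
tool_pos: [520.0, -342.7, 74.0]
tcp_rot: [-38.8, 89.9, -32.7]
ft_force: [-2.8, 1.7, 5.4]
finger_gap: 7.7
```

servo_tool --commands '[[[255,0.15,0,0,0,0,0],[255,0.15,0,0,0,0,0],[225,-0.1,0,0,0,0,0],[200,-0.1,0,0,0,0,0],[190,-0.1,0,0,0,0,0],[190,-0.1,0,0,0,0,0],[190,-4,0,0,0,0,0],[190,-8,0,0,0,0,0]]]'

```text
time: 36.45
tool_pos: [518.0, -341.3, 151.0]
tcp_rot: [134.8, 89.7, 140.9]
ft_force: [0.5, 0.0, 0.8]
finger_gap: 21.7
```

servo_tool --commands '[[[120,-4,1,0,0,0,0],[60,-8,4,1,0,0,0],[60,-8,8,2,0,0,0],[60,-8,8,2,0,0,0]]]'

```text
time: 36.85
tool_pos: [532.7, -257.2, 234.9]
tcp_rot: [-5.6, 89.8, 0.7]
ft_force: [0.4, -0.7, -1.2]
finger_gap: 65.6
```

Run:
```python
from rk import *
st()
im,_,_=snap(r,'wrist','z');cv2.imwrite('pics/w_z.png',im[:,:,::-1])
im,_,_=snap(r,'scene','z');cv2.imwrite('pics/s_z.png',cv2.resize(im[130:330,130:380,::-1],None,fx=3,fy=3))
W,I=get('wrist','z')
for x,y in((569,-338),(519.5,-342.4)):
    P=W[near(W,x,y,35,100,125)]; print(len(P),rect(P),np.median(P[:,2]))
from pl import fit
snap(r,'top','z');fit('top','z');fit('scene','z')
plan(TOP['orange']+45*zp,Rp)
```

```text
t 36.85 tcp [ 532.7 -257.2  234.9] appr [ 0.004  0.    -1.   ] jaw [0.994 0.11  0.004] F [ 0.4 -0.7 -1.2] gap 65.6 J [-31.   6.  87.   0.  87. -37.]
478 [ 568.4 -338.3    8.1   61.     6.2] 113.3631211614397
460 [ 520.1 -343.9    8.    60.4    6.1] 113.4068891353412
top z orange front 602.8 w 57.6 topmid [ 587.4 -124.3  142.4] n 200 268
scene z orange front 603.7 w 55.3 topmid [ 589.8 -127.   139. ] n 595 889
shift cm [5.03, 13.2, 5.29] turn [11.14, -25.76, -2.56] rows>= 4
```

View pics/s_z.png

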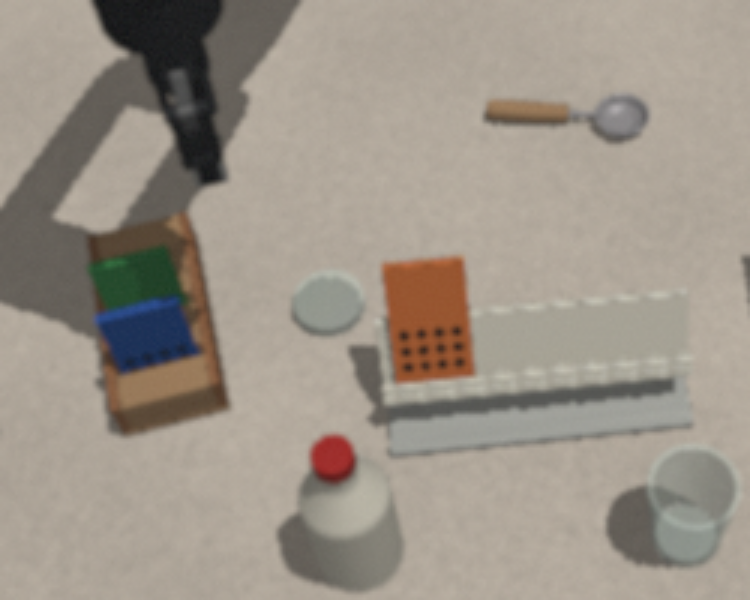

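Both plates seated (tops at 113.4 mm = 8+105). Now the orange one.

servo_tool --commands '[[[60,0,3,1,2,-4,0],[60,0,6,2,4,-10,-1],[60,1,9,3,7,-16,-1.5],[60,2,12,4.5,10,-22,-2],[60,4,13.2,5.3,11.1,-25.8,-2.6],[60,5,13.2,5.3,11.1,-25.8,-2.6],[60,5,13.2,5.3,11.1,-25.8,-2.6],[60,5,13.2,5.3,11.1,-25.8,-2.6]]]' --force 25

```text
time: 37.8
tool_pos: [570.0, -125.3, 183.4]
tcp_rot: [-0.2, 64.2, -5.4]
ft_force: [0.2, -0.5, 0.7]
finger_gap: 65.4
```

Run:
```python
from mv import *
st()
plan(TOP['orange']-44*zp-0.6*nf,Rp)
```

```text
t 37.8 tcp [ 570.  -125.3  183.4] appr [ 0.434 -0.041 -0.9  ] jaw [ 0.896 -0.082  0.436] F [ 0.2 -0.5  0.7] gap 65.4 J [-22. -17. 118.   9.  55. -20.]
shift cm [9.02, 0.16, -0.25] turn [-0.02, 0.06, 0.1] rows>= 2
```

servo_tool --commands '[[[60,3,0.1,-0.1,0,0,0],[60,6,0.1,-0.2,0,0,0],[60,8,0.1,-0.2,0,0,0],[60,9,0.1,-0.2,0,0,0],[140,9,0.1,-0.2,0,0,0],[190,9,0.1,-0.2,0,0,0],[215,9,0.1,-0.2,0,0,0],[225,9,0.1,-0.2,0,0,0]]]' --force 25

```text
time: 38.6
tool_pos: [607.7, -126.7, 102.5]
tcp_rot: [-0.2, 64.0, -5.4]
ft_force: [0.4, -0.3, 0.0]
finger_gap: 10.3
```

servo_tool --commands '[[[235,0,0,0,0,0,0],[255,0,0,0,0,0,0],[255,0,0,0,0,0,0],[255,0,0,0,0,0,0]]]' --force 40

```text
time: 39.0
tool_pos: [607.3, -126.6, 102.2]
tcp_rot: [-0.2, 64.0, -5.4]
ft_force: [-5.8, -0.2, 5.8]
finger_gap: 7.4
```

Run:
```python
from mv import *
st()
P,Q,s=cur()
print('below top',(TOP['orange']-P)@zp,'y off',(TOP['orange']-P)@ey, 'n',(TOP['orange']-P)@nf)
T=tgt(6.1,near=Q)
plan([560,-180,235],T)
```

```text
t 39.0 tcp [ 607.3 -126.6  102.2] appr [ 0.436 -0.041 -0.899] jaw [ 0.895 -0.081  0.438] F [-5.8 -0.2  5.8] gap 7.4 J [-20.  -6. 116.   9.  44. -20.]
below top 43.093995588869426 y off -0.7347735896649379 n -0.03134792322831566
shift cm [-13.78, -5.77, 2.01] turn [-11.09, 25.87, 2.64] rows>= 4
```

servo_tool --commands '[[[255,-1,0,0,0,0,0],[255,-4,0,0,0,0,0],[255,-8,0,0,0,0,0],[255,-12,0,0.5,-2,5,0.5],[255,-13.8,-2,1,-6,12,1],[255,-13.8,-4,2,-9,18,2],[255,-13.8,-5.8,2,-11.1,25.9,2.6],[255,-13.8,-5.8,2,-11.1,25.9,2.6]]]'

```text
time: 39.8
tool_pos: [560.0, -181.9, 229.9]
tcp_rot: [164.1, 89.3, 170.2]
ft_force: [-0.1, 0.8, -2.3]
finger_gap: 7.8
```

Run:
```python
from mv import *
st()
P,Q,s=cur()
T=tgt(6.1,near=Q)
plan([469.7,-347.7,190],T)
```

```text
t 39.8 tcp [ 560.  -181.9  229.9] appr [-0.012  0.002 -1.   ] jaw [ 0.994  0.106 -0.012] F [-0.1  0.8 -2.3] gap 7.8 J [-23.   6.  86.  -0.  88. -29.]
shift cm [4.06, -15.54, -10.69] turn [-0.02, -0.68, -0.19] rows>= 4
```

servo_tool --commands '[[[255,0,-3,-3,0,-0.5,0],[255,0,-6,-6,0,-0.5,0],[255,0,-9,-9,0,-0.5,0],[255,0,-12.5,-10.7,0,-0.5,0],[255,2,-15.8,-10.7,0,-0.5,0],[255,4,-15.8,-10.7,0,-0.5,0],[255,4,-15.8,-10.7,0,-0.5,0]]]'

```text
time: 40.5
tool_pos: [467.9, -347.6, 191.1]
tcp_rot: [37.6, 89.7, 43.6]
ft_force: [-0.2, 0.9, -1.2]
finger_gap: 7.4
```

Run:
```python
from rk import *
st()
P,Q,s=cur()
plan([469.8,-347.7,126],tgt(6.1,near=Q))
snap(r,'wrist','A'); rk('A','orange',-50,200)
```

```text
t 40.5 tcp [ 467.9 -347.6  191.1] appr [ 0.004  0.004 -1.   ] jaw [0.995 0.104 0.005] F [-0.2  0.9 -1.2] gap 7.4 J [-42.   6.  91.   0.  83. -48.]
shift cm [6.51, -0.06, 0.16] turn [-0.12, 0.27, -0.21] rows>= 2
-50 299 [-56.8 -43.7] [-8.2 28.4]
0 83 [-3.8  6.5] [-26.4  30.2]
50 18 [49.5 57. ] [27. 30.]
130 12 x -50.9 -54.6 -48.1 y 29.0
140 35 x -51.4 -54.6 -48.2 y 29.0
150 41 x -51.7 -55.1 -48.4 y 29.0
160 49 x -51.5 -55.0 -48.1 y 28.9
170 51 x -51.7 -54.9 -48.3 y 28.9
180 69 x -52.1 -55.4 -48.5 y 28.9
190 79 x -51.8 -55.2 -48.3 y 28.8
```

servo_tool --commands '[[[255,3,0,0.1,0,0.1,0],[255,6,0,0.1,0,0.1,0],[255,6.5,0,0.1,0,0.1,0],[255,6.5,0,0.1,0,0.1,0],[255,6.5,0,0.1,0,0.1,0]]]'

```text
time: 41.05
tool_pos: [472.5, -348.8, 131.4]
tcp_rot: [-14.7, 89.6, -8.6]
ft_force: [-0.2, 0.3, -1.0]
finger_gap: 7.5
```

Run:
```python
from rk import *
st()
P,Q,s=cur()
plan([469.6,-347.7,126],tgt(6.1,near=Q))
snap(r,'wrist','B'); rk('B','orange',-50,140)
```

```text
t 41.05 tcp [ 472.5 -348.8  131.4] appr [ 0.008 -0.001 -1.   ] jaw [0.994 0.107 0.007] F [-0.2  0.3 -1. ] gap 7.5 J [-42.   9.  94.   0.  76. -48.]
shift cm [0.54, 0.14, -0.28] turn [0.03, 0.43, 0.11] rows>= 1
-50 403 [-56.8 -43.8] [-25.5  27.2]
0 93 [-3.6  6.7] [-26.8  29.1]
50 22 [50.8 57.9] [27.  29.7]
70 14 x -46.6 -50.0 -43.6 y 27.0
80 35 x -47.1 -50.7 -43.7 y 27.0
90 39 x -47.1 -50.6 -43.9 y 27.1
100 49 x -47.4 -50.6 -43.7 y 27.1
110 55 x -47.2 -50.5 -43.8 y 27.1
120 68 x -47.6 -51.0 -44.1 y 27.1
130 78 x -47.4 -50.8 -43.8 y 27.2
```

servo_tool --commands '[[[255,0,0.1,0,0,0.2,0],[255,0,0.1,0,0,0.2,0],[255,0,0.1,0,0,0.2,0]]]'

```text
time: 41.4
tool_pos: [471.6, -347.6, 129.6]
tcp_rot: [-10.3, 89.9, -4.2]
ft_force: [-0.0, 0.2, -1.0]
finger_gap: 7.7
```

Run:
```python
from rk import *
st()
P,Q,s=cur()
snap(r,'wrist','C'); rk('C','orange',-50,140); st()
```

```text
t 41.4 tcp [ 471.6 -347.6  129.6] appr [ 0.003 -0.    -1.   ] jaw [0.994 0.106 0.002] F [-0.   0.2 -1. ] gap 7.7 J [-41.   9.  94.   0.  76. -48.]
-50 277 [-56.8 -43.7] [-22.3  27.2]
0 90 [-3.6  6.6] [-24.3  28.9]
50 23 [51.  57.4] [27.2 30.1]
70 18 x -48.1 -51.1 -44.7 y 28.3
80 35 x -47.9 -51.6 -44.7 y 28.4
90 41 x -48.4 -51.6 -45.0 y 28.4
100 47 x -48.2 -51.5 -44.7 y 28.4
110 60 x -48.3 -51.8 -44.7 y 28.4
120 68 x -48.2 -51.7 -44.9 y 28.4
130 86 x -48.4 -52.1 -44.6 y 28.4
t 41.45 tcp [ 471.5 -347.6  129.3] appr [ 0.002  0.    -1.   ] jaw [0.994 0.106 0.002] F [ 0.6 -0.2 -0.3] gap 7.6 J [-41.   9.  94.   0.  76. -48.]
```

Plate is 2 mm off in +x; shift −2 mm and recheck before inserting.

servo_tool --commands '[[[255,0,0.1,-0.2,0,0.1,0],[255,0.5,0.1,-0.2,0,0.1,0],[255,0.5,0.1,-0.2,0,0.1,0],[255,0.5,0.1,-0.2,0,0.1,0]]]'

```text
time: 41.85
tool_pos: [469.0, -346.4, 123.4]
tcp_rot: [120.7, 89.9, 126.8]
ft_force: [0.0, -0.9, -1.2]
finger_gap: 7.3
```

Run:
```python
from rk import *
st()
snap(r,'wrist','D'); rk('D','orange',-50,100)
```

```text
t 41.85 tcp [ 469.  -346.4  123.4] appr [-0.001  0.001 -1.   ] jaw [ 0.994  0.106 -0.001] F [ 0.  -0.9 -1.2] gap 7.3 J [-42.   9.  95.   0.  76. -48.]
-50 217 [-56.4 -43.7] [-11.2  26.3]
0 80 [-3.6  6.7] [-27.3  29.4]
50 25 [51.3 57.3] [26.8 30.4]
70 36 x -50.6 -54.4 -47.3 y 29.9
80 42 x -50.9 -54.3 -47.5 y 29.9
90 42 x -50.7 -54.7 -47.1 y 29.9
```

servo_tool --commands '[[[255,0.6,0,0.05,0,0,0],[255,1.2,0,0.05,0,0,0],[255,1.8,0,0.05,0,0,0],[255,2.3,0,0.05,0,0,0],[255,2.8,0,0.05,0,0,0],[255,2.8,0,0.05,0,0,0]]]'

```text
time: 42.5
tool_pos: [469.2, -346.1, 94.7]
tcp_rot: [125.8, 89.9, 131.9]
ft_force: [-0.2, 0.7, -0.2]
finger_gap: 7.4
```

servo_tool --commands '[[[255,0.6,0,0,0,0,0],[255,1.2,0,0,0,0,0],[255,1.8,0,0,0,0,0],[255,2,0,0,0,0,0],[255,2,0,0,0,0,0]]]'

```text
time: 43.0
tool_pos: [469.3, -346.2, 75.1]
tcp_rot: [122.9, 89.9, 129.0]
ft_force: [-0.5, 0.5, -0.6]
finger_gap: 7.7
```

servo_tool --commands '[[[255,0.2,0,0,0,0,0],[255,0.4,0,0,0,0,0],[255,0.5,0,0,0,0,0],[255,0.5,0,0,0,0,0]]]'

```text
time: 43.4
tool_pos: [470.0, -346.8, 71.5]
tcp_rot: [-23.9, 90.0, -17.8]
ft_force: [-0.4, 1.3, 2.6]
finger_gap: 8.2
```

Contact. Press slightly, then release and rise.

servo_tool --commands '[[[255,0.15,0,0,0,0,0],[255,0.15,0,0,0,0,0],[225,-0.1,0,0,0,0,0],[200,-0.1,0,0,0,0,0],[190,-0.1,0,0,0,0,0],[190,-0.1,0,0,0,0,0],[190,-4,0,0,0,0,0],[190,-8,0,0,0,0,0]]]'

```text
time: 44.2
tool_pos: [468.3, -345.4, 149.4]
tcp_rot: [130.1, 89.7, 136.2]
ft_force: [0.7, -1.1, 0.2]
finger_gap: 21.9
```

servo_tool --commands '[[[190,-4,1,0,0,0,0],[190,-9,4,0,0,0,0],[190,-9,8,0,0,0,0],[190,-9,8,0,0,0,0]]]'

```text
time: 44.6
tool_pos: [462.3, -264.2, 243.8]
tcp_rot: [-16.7, 89.8, -10.5]
ft_force: [0.7, -1.3, -0.5]
finger_gap: 21.6
```

Run:
```python
from rk import *
st()
im,_,_=snap(r,'wrist','E')
W,I=get('wrist','E')
for x,y in((569,-338),(519.5,-342.4),(470,-347)):
    P=W[near(W,x,y,33,100,125)]; print(len(P),rect(P),np.median(P[:,2]))
im,_,_=snap(r,'scene','E');cv2.imwrite('pics/s_E.png',cv2.resize(im[90:340,130:530,::-1],None,fx=2,fy=2))
snap(r,'top','E')
W,I=get('top','E')
for nm,x,y in [('jar1',643,230),('jar2',637,177),('tin',587,211)]:
    P=W[near(W,x,y,22,92,108)]; print(nm,len(P),P.mean(0).round(1),rect(P))
W,I=get('scene','E'); red=(I[:,0]>80)&(I[:,1]<I[:,0]*.45)&(I[:,2]<I[:,0]*.45)
P=W[near(W,494,360,60,165,190)&red]; print('bar',len(P),rect(P),P.mean(0).round(1))
```

```text
t 44.6 tcp [ 462.3 -264.2  243.8] appr [ 0.004 -0.001 -1.   ] jaw [0.994 0.109 0.004] F [ 0.7 -1.3 -0.5] gap 21.6 J [-35.  -4.  95.   0.  88. -42.]
522 [ 568.3 -337.2    8.5   58.8    6. ] 112.80515394547129
136 [ 517.8 -323.     8.    18.6    5.7] 112.88413970978752
420 [ 469.2 -348.5    7.7   60.6    6.3] 113.43224431721012
jar1 108 [639.5 232.9 100.3] [639.9 233.7  25.2  24.6  47.4]
jar2 109 [631.7 183.9  99.8] [632.1 183.9  24.5  24.7  30.3]
tin 106 [586.8 214.1  99.9] [586.8 214.   25.1  24.4  64.6]
bar 179 [498.2 356.9  10.9  75.7   3.8] [499.3 356.4 175. ]
```

View pics/s_E.png

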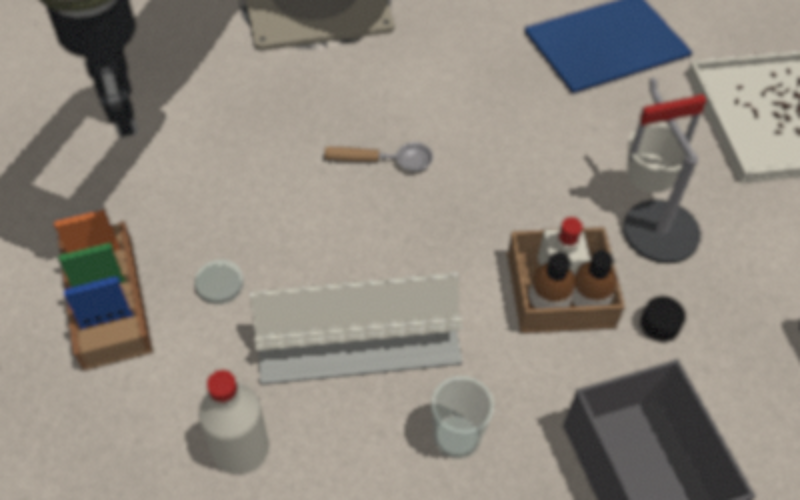

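Run:
```python
from rk import *
snap(r,'top','F')
for t in 'n','E','F':
  W,I=get('top',t)
  for nm,x,y in [('jar1',641,231),('jar2',634,181),('tin',587,213),('dish',521,-207),('lens',691,313)]:
    P=W[near(W,x,y,22,96,104)] if nm not in('dish','lens') else W[near(W,x,y,45,8,45)]
    if len(P)<10: continue
    A=np.c_[P[:,:2]-P[:,:2].mean(0),np.ones(len(P))]; k=np.linalg.lstsq(A,P[:,2],rcond=None)[0]
    print(t,nm,len(P),P.mean(0).round(1),'slope',np.hypot(*k[:2]).round(3))
im=load('top','F')[0]; cv2.imwrite('pics/t_F.png',cv2.resize(im[120:280,130:300,::-1],None,fx=4,fy=4))
```

```text
n dish 466 [ 519.1 -204.7   13.9] slope 0.013
n lens 352 [684.5 307.   29.1] slope 0.127
E jar1 98 [639.6 233.4 100.6] slope 0.035
E jar2 98 [632.5 184.2 100.3] slope 0.039
E tin 97 [587.5 214.6 100.2] slope 0.009
E dish 469 [ 519.2 -204.7   13.6] slope 0.013
E lens 352 [684.3 307.   29.1] slope 0.132
F jar1 95 [639.9 233.3 100.2] slope 0.033
F jar2 96 [632.3 184.2 100.2] slope 0.033
F tin 99 [587.4 214.4 100.4] slope 0.032
F dish 464 [ 519.1 -204.8   13.8] slope 0.016
F lens 356 [684.1 306.9  29.1] slope 0.159
```

View pics/t_F.png

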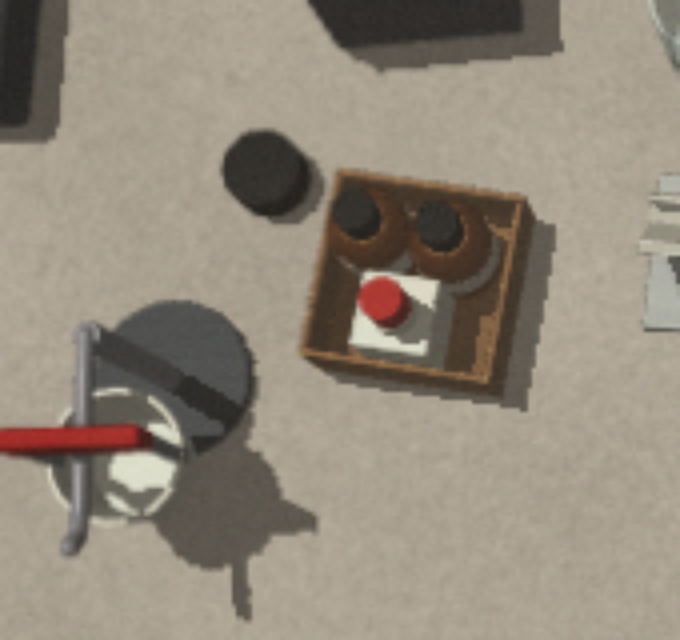

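```bash
python3 -c "
from bench import r
print(r.hand_in())"
```

```text
the job is handed in; nothing more can be done
None
```

The bench is put away and the job was handed in at about 45 s of robot time; the interface gives no verdict. There were three plates, two amber jars and one canister this time.

- **Pail:** it hangs by its red bar on the level part of the prong, near `hook_seat`. The last pictures show it clear of the bench.
- **Jars and canister:** all three stand in the carton with cap tops at about 100 mm, which is what the carton floor height plus 95 mm gives. The measured slope of the caps was under 0.04, and they stayed still between the last two pictures.
- **Plates:** blue, green and orange stand in the three slots. Their upper edges read about 113 mm, as expected for fully seated plates. I measured their positions and heights but did not measure their tilt directly.
- **Other things:** the dish and loupe had not moved by measurement. The spoon, beaker and wash bottle looked unmoved by eye only.

Three points disagreed or deserve mention:

- **Cameras:** the top and scene cameras disagreed by about 2 to 3 mm, so I used the wrist camera for the fine fits.
- **Jar shift:** jar_2's last reading (top camera) differed by about 6–7 mm from the earlier one (wrist camera), and jar_1's by about 4 mm. This may be the announced knock or the difference between the cameras. Both jars are still well within the carton limits.
- **Grip force:** closing on the blue plate briefly gave 33 N at the wrist, below the limits. I closed more gently on the other two.

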